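# Fetch the fossil slab from behind the jars for its photograph

## Task

The fossil slab at the back of the storage board is to be photographed, but three white-lidded jars stand in front of it: first move all three, upright, into the side tray, then take the slab out and lean its plain side against the middle of the photo stand's back rest, fossil side outwards, foot on the base plate, sloping back about 15 degrees. With the slab released there, put each jar back on the board upright, on the very spot where that jar stood before. Leave the two small vials on the board and the pill box in the tray where they are, and never let a jar or the slab topple.

Things in the scene. Friction and masses are not known exactly. Their poses are not given: they have to be found in the camera images.
- wide_mid (a point): Wide jar: straight round glass specimen jar, 66 mm across and 85 mm tall over its white screw lid (the lid is 4 mm narrower than the glass), the widest and shortest of the three white-lidded jars on the storage board. Holds amber fluid and a specimen. The point is the jar's centre, half-way up (42.5 mm above its foot); z up along the jar.
- medium_mid (a point): Medium jar: straight round glass specimen jar, 56 mm across and 95 mm tall over its white screw lid (the lid is 4 mm narrower than the glass), between the other two in width and height. Holds amber fluid and a specimen. The point is the jar's centre, half-way up (47.5 mm above its foot); z up along the jar.
- slim_mid (a point): Slim jar: straight round glass specimen jar, 46 mm across and 105 mm tall over its white screw lid (the lid is 4 mm narrower than the glass), the slimmest and tallest of the three. Holds amber fluid and a specimen. The point is the jar's centre, half-way up (52.5 mm above its foot); z up along the jar.
- slab_mid (a point): Fossil slab: grey stone plate, 12 mm thick (x), 140 wide (y), 100 tall (z), about 0.44 kg, standing upright in the storage board's slot behind the jars. Point: the plate's centre. Its +x face is the fossil side (dark brown ammonite, up to 5 mm proud, not in the top 15 mm), the -x face the plain side. At the start the fossil side looks away from jars and robot.
- store: Storage board, fixed: plywood 190 (x) by 320 (y) by 12 mm; origin on the bench under its centre. On it the three jars stand in a row along y at x = -45 mm (robot's side), 105 mm apart, which where varies. Behind them two wooden rails along y (10 mm thick, 170 long, 25 high above the board) form a slot 18 mm wide, centred at x = +10 mm; the slab's foot stands in it on the board.
- tray: Side tray, fixed: stainless steel tray with a dark rim, 300 mm (x) by 160 mm (y) outside, walls 4 mm thick and 22 mm high, floor 4 mm thick; origin on the bench under its centre, z up. On the left or the right of the storage board, the photo stand being on the other side.
- rest_edge (a point): Photo stand, fixed: grey base plate 130 by 180 mm, 8 thick, with a scale bar and a grey back rest 150 mm long, 12 thick, rising 50 mm above the base. Point: middle of the rest's top edge on the slab's side, 50 mm above the base's top (58 above the bench). x points level out from the rest over the base, which reaches 88 mm out (roughly away from the robot); y along the rest; z up.
- vial_a: Bystander: small glass vial with a black cap, 23 mm across, 56 mm tall, on the storage board near its left rear corner (robot's view). Origin at its foot. Must stay put.
- vial_b: Bystander: a like vial near the right rear corner of the storage board. Origin at its foot. Must stay put.
- pillbox: Bystander: round cardboard pill box, 29 mm across, 19 mm tall, standing in the side tray next to its far (+x) end wall. Origin at its foot. Must stay put.
There are look-alikes about, which are no part of the job. Of the things that look like the part that bears slab_mid, the largest one is meant. What is shaped like the part that bears slim_mid but green or pink is not meant.

How it is judged:
On the way, in this order (a step that is already met when the one before it is completed fails the run):
1. all three jars stand upright in the side tray (x of wide_mid in the frame of tray between -0.135 and 0.135 m and y of wide_mid in the frame of tray between -0.065 and 0.065 m and z of wide_mid in the frame of tray between 0.0385 and 0.0545 m and angle between each of wide_mid, medium_mid, slim_mid's own z axis and vertical below 0.1 rad and x of medium_mid in the frame of tray between -0.135 and 0.135 m and y of medium_mid in the frame of tray between -0.065 and 0.065 m and z of medium_mid in the frame of tray between 0.0435 and 0.0595 m and x of slim_mid in the frame of tray between -0.135 and 0.135 m and y of slim_mid in the frame of tray between -0.065 and 0.065 m and z of slim_mid in the frame of tray between 0.0485 and 0.0645 m), for 0.2 s.
2. the slab leans on the photo stand's rest, fossil side outwards, let go, while the jars are still in the tray (all of step 1 and x of rest_edge in the frame of slab_mid between -0.0115 and -0.002 m and y of rest_edge in the frame of slab_mid between -0.02 and 0.02 m and z of rest_edge in the frame of slab_mid between -0.008 and 0.014 m and angle between slab_mid's own z axis and vertical between 0.13 and 0.42 rad and angle between the y axis of slab_mid and the y axis of rest_edge, either way round below 0.2 rad and linear speed of slab below 0.02 m/s and angular speed of slab below 0.2 rad/s and contact force between the fingers and slab below 0.1 N), for 0.2 s.
At the end, for the whole second after the job is handed in: Slab let go and still on the stand, foot on the base, plain side against the rest's top edge, middles within 20 mm, yaw within 0.2 rad, leaning back 0.13 to 0.42 rad; each jar upright and still within 15 mm of its start; vials and pill box within 20 mm of theirs (x of rest_edge in the frame of slab_mid between -0.0115 and -0.002 m and y of rest_edge in the frame of slab_mid between -0.02 and 0.02 m and z of rest_edge in the frame of slab_mid between -0.008 and 0.014 m and angle between slab_mid's own z axis and vertical between 0.13 and 0.42 rad and angle between the y axis of slab_mid and the y axis of rest_edge, either way round below 0.2 rad and linear speed of each of slab, wide, medium, slim below 0.02 m/s and angular speed of each of slab, wide, medium, slim below 0.2 rad/s and distance of each of wide_mid, medium_mid, slim_mid from where it was at the start of the episode below 0.015 m and angle between each of wide_mid, medium_mid, slim_mid's own z axis and vertical below 0.1 rad and distance of each of vial_a, vial_b, pillbox from where it was at the start of the episode below 0.02 m); the robot touches nothing.
It fails at once if a vial or the pill box is shifted by more than 20 mm (distance of any of vial_a, vial_b, pillbox from where it was at the start of the episode above 0.02 m).
It fails at once if a jar or the slab topples (angle between any of wide_mid, medium_mid, slim_mid, slab_mid's own z axis and vertical above 0.7 rad).
It also fails if it takes over 144 s, if anything falls off the work surface, if the arm or the gripper's body presses on something with over 40 N, if the wrist force passes 120 N, or if a joint passes its speed limit or range.

## Robot

A 6-joint arm with a two-finger parallel gripper is mounted at the origin on the work surface. World frame = base frame: x ahead of the robot, y to its left, z up, the work surface at z = 0. Lengths are in m, angles in rad, forces in N, time in s.
With the tool pointing down it reaches from about 0.35 to 0.85 m from the base axis. Payload 8.1 kg.
Tool frame: the origin (TCP) lies at the very end of the fingers, on their centre line; the grasp point (between the pads) lies 19 mm behind it; x points along the fingers, y is the direction in which the jaws open and shut, and the axes are right-handed (so a half turn about x gives the same grasp; the last joint's range is limited). The gripper opens to 93 mm and grips with 3 to 60 N. Pads are 15 mm wide; open, the fingers measure 128 mm over their backs; the gripper's body (75 mm by 188 mm) begins 65 mm behind the grasp point.
Start: joints at [-1.26, 0.13, 1.488, -0, 1.523, -0.085], TCP at [0.231, -0.554, 0.186] pointing down, gripper open.
Joint ranges: [-2.96, 2.96], [-0.89, 2.26], [0.02, 2.5], [-1.34, 4.48], [0, 2.73], [-2.66, 2.66]. Speed limits (rad/s): [2.39, 2.39, 2.79, 3.14, 3.14, 3.14].

## Interface

Orientations are given as a rotation vector (axis times angle).
In Python, from plant import * gives the robot as it stands. The module is installed in compiled form; this text tells all that it offers.
- The arm moves only by the tool apply_moves, never from a script. Its argument "series" is a list of rows, each an object with "jaw": the gripper's target within -1 to 1 (shut at 1, half-way at 0, fully open at -1); "linear": the shift along the tool's x, y, z normalised to -1 to 1, where 1 is 0.6 m, a list of three; "roll": the turn about the tool's x normalised to -1 to 1, where 1 is 30 degrees. A call has 1 to 20 rows; each row is the pose to reach, as a shift and turn from the pose measured when the call began, along the tool's axes at that moment; what a row does not reach only later rows make up. A row lasts 1/8 s, in which the tool goes at most 62.5 mm and 10.7 degrees, less where a joint would pass 70% of its speed; a pose out of reach is approached as far as the arm can. A call with a number of a shift or a turn outside -1 to 1 is refused whole. A call with a gripper value outside its range is refused whole. The fingers move at their own pace and stop on an object; "force" is the grip in N (left out, the last holds). Time passes only in rows, so rows that repeat a pose let the fingers close. It gives the time, the measured TCP pose, the force and the opening at its end, in the units of the state.
- read_state(): the state, without advancing time (a new reading comes with each control period).
- read_camera(name): name is "side" or "top"; returns a dict with "pixels" (400x640x3 uint8, blue, green, red), "intrinsics" (3x3 intrinsics, pixels), "D" ([k1, k2, p1, p2, k3] as OpenCV has them; the pictures are not rectified), "rvec" (rotation vector, rad) and "tvec" (3), from world to camera coordinates, as OpenCV has them. Camera axes: x right, y down, z forward; pixel columns grow to the right and rows downward; lengths in m; the calibration is good to about 2 mm. A picture is of the moment at which its call begins. There is no depth.
- close_job(): hands the job in, once; it reports no verdict.
The state is a dict: "t": time; "q": joint angles; "dq": joint speeds; "joint_torque": joint torques, N m; "tool_pos": TCP position; "orientation": TCP orientation; "force": force on the tool from outside, world axes, zero at the start; "wrist_torque": the same for the moment, N m; "opening": finger opening in m.
Only numpy, scipy, OpenCV 4.12 (cv2) and the standard library are available. Lean on these libraries where they do the work, as an engineer would, in place of code of your own. Each camera call takes 0.05 s, during which the arm holds its last target. There are 200 camera calls.

## Working session

There is one attempt and no reset: what is moved stays moved. The work goes in short steps, Python scripts to look and compute and a tool call to move; the robot and the scene stay as the last step left them, time stands still between calls to the robot, and variables do not carry over. Pictures are saved under pics/ and viewed, about 12 in all and at most 16, crops included, and the job is handed in when it is done.

Besides the shell and the picture viewer there is one more tool, called after ">>>" by a JSON object that holds its "method" and its "body", one argument or row to a line. apply_moves: Moves the arm, as the interface text tells. Its arguments: {"type":"object","properties":{"series":{"type":"array"},"force":{"type":"number"}},"required":["series"]}

```bash
mkdir -p pics; cat > h.py <<'E'
from plant import *
import numpy as np, cv2
from scipy.spatial.transform import Rotation as R
def shot(n,f=None):
    c=read_camera(n)
    if f: cv2.imwrite('pics/'+f,c['pixels'])
    return c
def ray(c,uv):
    p=cv2.undistortPoints(np.array([[uv]],float),c['intrinsics'],c['D'])[0,0]
    Rm=cv2.Rodrigues(c['rvec'])[0]; t=np.ravel(c['tvec'])
    return -Rm.T@t, Rm.T@np.array([p[0],p[1],1])
def atz(c,uv,z):
    o,d=ray(c,uv); return o+d*(z-o[2])/d[2]
def proj(c,P): return cv2.projectPoints(np.array(P,float).reshape(-1,3),c['rvec'],c['tvec'],c['intrinsics'],c['D'])[0][:,0]
def tri(c1,u1,c2,u2):
    o1,d1=ray(c1,u1);o2,d2=ray(c2,u2)
    s=np.linalg.lstsq(np.c_[d1,-d2],o2-o1,rcond=None)[0]
    a=o1+s[0]*d1;b=o2+s[1]*d2
    return (a+b)/2,np.linalg.norm(a-b)
E
python3 - <<'E'
from h import *
for n in('top','side'):
    c=shot(n,n+'0.png'); o,d=ray(c,(320,200)); print(n,o,d)
    np.save(n+'.npy',{k:c[k] for k in c},allow_pickle=True)
s=read_state();print(s);print(R.from_rotvec(s['orientation']).as_matrix().round(3))
E
```

```text
top [4.13103992e-01 8.92540436e-04 1.05488154e+00] [ 0.06775791  0.00410124 -0.99776413]
side [0.06058645 0.74492276 0.63416946] [ 0.40582426 -0.72790197 -0.55299277]
{'t': 0.1, 'q': array([-1.26037661e+00,  1.31074080e-01,  1.48913340e+00,  2.13710443e-05,
        1.52299832e+00, -8.54208901e-02]), 'dq': array([ 0.00084203, -0.00299264, -0.00211018, -0.00220328,  0.00098133,
       -0.00152684]), 'joint_torque': array([ 2.27462151e-03, -5.61348367e+01, -4.93093228e+01,  7.71730207e-02,
        2.92422599e-02, -7.44130739e-05]), 'tool_pos': array([ 0.23119975, -0.5530735 ,  0.1850196 ]), 'orientation': array([ 2.0045993 ,  0.40368687, -2.00492622]), 'force': array([-0.44926679,  0.77945146, -0.62179583]), 'wrist_torque': array([-0.0074769 ,  0.06401356,  0.00918501]), 'opening': 0.09260847398702707}
[[-0.     0.386 -0.923]
 [ 0.002 -0.923 -0.386]
 [-1.    -0.002 -0.   ]]
```

View pics/top0.png

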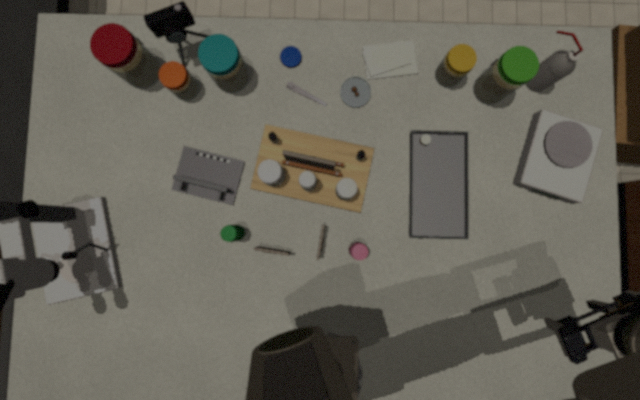

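View pics/side0.png

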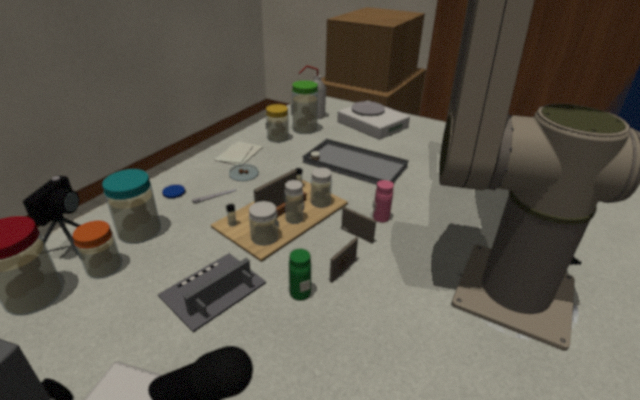

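The top view shows the stand at about (208,175), the board at (313,167) and the tray at (440,185). The white-lidded jars are at (270,172), (308,180) and (346,189).

Things that could be taken for the targets (top view):
- **Slim jar:** the green jar at (232,233) and the pink jar at (359,250) are ruled out by colour.
- **Slab:** the plates at (274,250) and (322,240) are smaller. The largest plate is in the slot at (312,162).

I'll check these choices in close crops.

```bash
python3 - <<'E'
from h import *
t=np.load('top.npy',allow_pickle=True).item()['pixels'];s=np.load('side.npy',allow_pickle=True).item()['pixels']
def crop(im,x0,y0,w,h,k,f,g=1.6):
    o=cv2.resize(im[y0:y0+h,x0:x0+w],None,fx=k,fy=k,interpolation=cv2.INTER_CUBIC)
    o=np.clip(o*g,0,255).astype(np.uint8)
    for x in range((x0+9)//10*10,x0+w,10):
        cv2.line(o,((x-x0)*k,0),((x-x0)*k,6 if x%50 else 20),(0,255,255),1)
        if x%20==0: cv2.putText(o,str(x),((x-x0)*k,h*k-4),0,.4,(0,255,255),1)
    for y in range((y0+9)//10*10,y0+h,10):
        cv2.line(o,(0,(y-y0)*k),(8,(y-y0)*k),(0,255,255),1)
        cv2.putText(o,str(y),(10,(y-y0)*k+4),0,.4,(0,255,255),1)
    cv2.imwrite('pics/'+f,o)
crop(t,245,120,133,95,6,'c1.png'); crop(t,168,135,84,75,8,'c2.png')
crop(s,205,155,150,105,5,'c3.png'); crop(t,402,122,75,120,5,'c4.png',1.8)
E
```

```text
(no output)
```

View pics/c1.png

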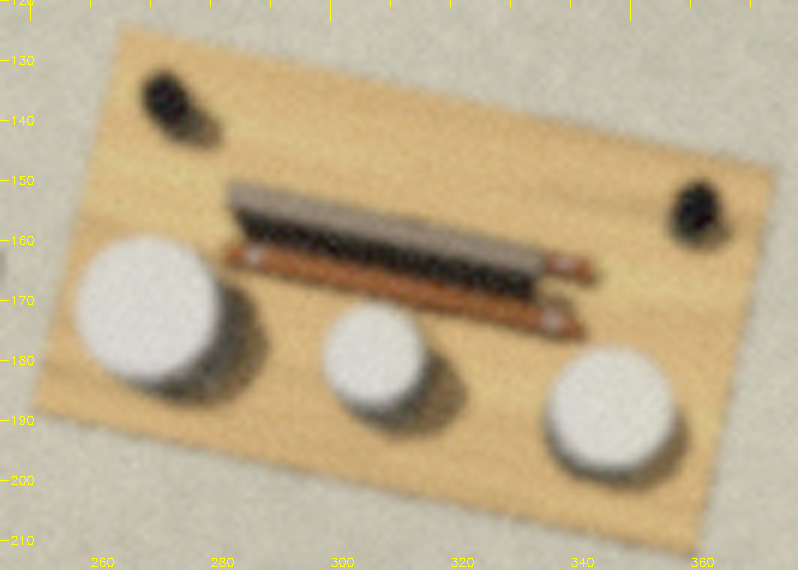

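View pics/c2.png

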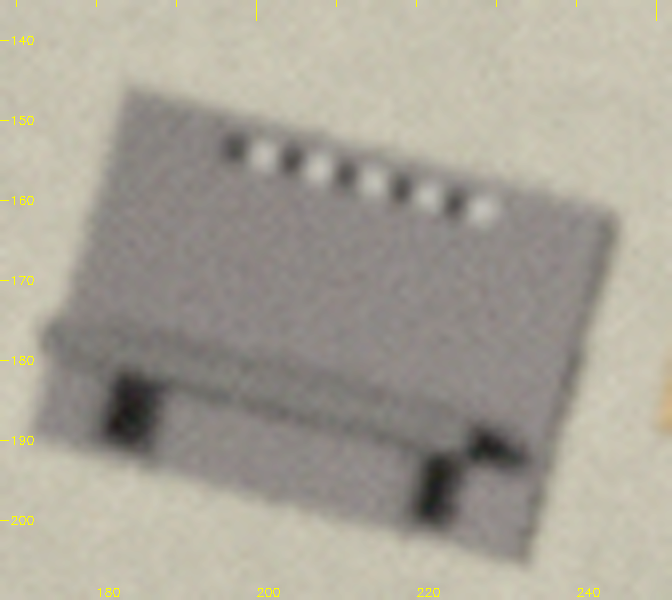

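View pics/c3.png

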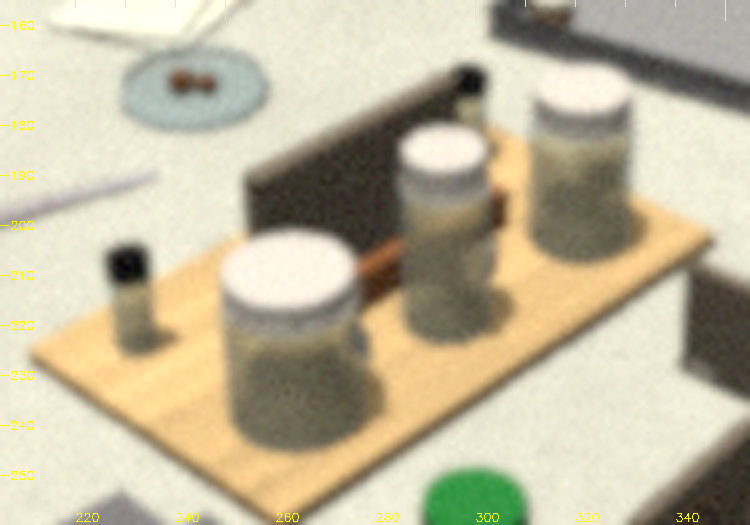

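View pics/c4.png

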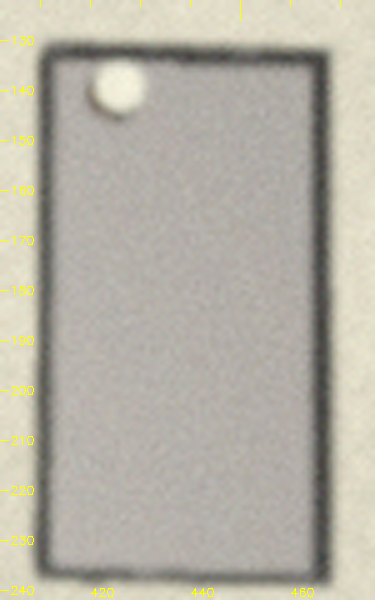

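The crops confirm the choices:
- **Jars (top view):** wide at (269.6,171.4), slim at (307.4,179.2), medium at (346.7,187.6).
- **Slab:** its top strip is centred at about (310,158). The dark fossil side faces away, so the plain grey face looks at the robot.
- **Stand:** its rest runs along the robot's side of the base, from about (173,177) to (233,190).
- **Pill box:** at (425,140).

Next I'll fit the poses.

```bash
cat > fit.py <<'E'
from h import *
c=np.load('top.npy',allow_pickle=True).item();s=np.load('side.npy',allow_pickle=True).item()
def fit2(M,P):
    M=np.array(M);P=np.array(P)[:,:2];mc=M.mean(0);pc=P.mean(0)
    A=(M-mc).T@(P-pc);a=np.arctan2(A[0,1]-A[1,0],A[0,0]+A[1,1])
    Q=np.array([[np.cos(a),-np.sin(a)],[np.sin(a),np.cos(a)]])
    t=pc-Q@mc;return t,a,np.linalg.norm((M@Q.T+t)-P,axis=1)*1000,Q
def px(x0,y0,k,L): return [(x0+(a+.5)/k-.5,y0+(b+.5)/k-.5) for a,b in L]
B=[atz(c,u,.012) for u in px(245,120,6,[(121,27),(775,172),(695,553),(36,408)])]
bt,ba,br,bQ=fit2([(.095,.16),(.095,-.16),(-.095,-.16),(-.095,.16)],B)
S=[atz(c,u,.008) for u in px(168,135,8,[(128,87),(618,214),(528,565),(35,433)])]
st,sa,sr,sQ=fit2([(.088,.09),(.088,-.09),(-.042,-.09),(-.042,.09)],S)
T=[atz(c,u,.022) for u in px(402,122,5,[(42,45),(330,50),(330,583),(38,578)])]
tt,ta,tr,tQ=fit2([(.15,.08),(.15,-.08),(-.15,-.08),(-.15,.08)],T)
if __name__=='__main__':
    np.set_printoptions(precision=4,suppress=True)
    print('board',bt,ba,br);print('stand',st,sa,sr);print('tray',tt,ta,tr)
    for n,u,z,e in(('wide',(148,309),.097,.105),('slim',(375,356),.117,0),('med',(611,406),.107,-.105)):
        print(n,atz(c,px(245,120,6,[u])[0],z),'model',bt+bQ@[-.045,e])
    P=[atz(c,u,.112) for u in px(245,120,6,[(230,183),(545,248),(543,275),(234,208)])]
    print('slab',fit2([(.006,.07),(.006,-.07),(-.006,-.07),(-.006,.07)],P)[:3],'model',bt+bQ@[.01,0])
    for n,u,sv in(('wide',(290,270),.097),('slim',(444,150),.117),('med',(582,90),.107)):
        print(n,'side',atz(s,px(205,155,5,[u])[0],sv))
    print('rest ends top',[atz(c,u,.058) for u in px(168,135,8,[(47,320),(520,420)])],'model',st+sQ@[0,.075],st+sQ@[0,-.075])
    print('vials',[atz(c,u,.068) for u in px(245,120,6,[(166,98),(697,207)])],'pill',atz(c,px(402,122,5,[(116,86)])[0],.023))
    print('slab side tops',[atz(s,u,.112) for u in px(205,155,5,[(248,180),(455,75)])], 'model',[bt+bQ@[.01,e] for e in(.07,-.07)])
E
python3 fit.py
```

```text
board [0.5752 0.0288] -0.19492571938424103 [1.6165 3.1602 2.3709 3.2816]
stand [0.5259 0.328 ] -0.2283315459787903 [1.6183 1.6582 1.4406 2.2153]
tray [ 0.5358 -0.3265] -0.0034953543572048694 [1.5822 2.4964 0.9337 1.8567]
wide [0.5506 0.1383 0.097 ] model [0.5514 0.1406]
slim [0.5298 0.0387 0.117 ] model [0.531  0.0376]
med [ 0.5117 -0.0623  0.107 ] model [ 0.5107 -0.0655]
slab (array([0.5854, 0.0347]), np.float64(-0.18670436295478152), array([0.8023, 2.5637, 1.0083, 3.9012])) model [0.585  0.0269]
wide side [0.5489 0.1383 0.097 ]
slim side [0.5286 0.0398 0.117 ]
med side [ 0.5095 -0.0618  0.107 ]
rest ends top [array([0.5411, 0.4018, 0.058 ]), array([0.5107, 0.2412, 0.058 ])] model [0.5429 0.401 ] [0.5089 0.2549]
vials [array([0.6505, 0.1374, 0.068 ]), array([ 0.6063, -0.102 ,  0.068 ])] pill [ 0.6628 -0.2873  0.023 ]
slab side tops [array([0.5973, 0.1054, 0.112 ]), array([ 0.5691, -0.0327,  0.112 ])] model [array([0.5985, 0.0956]), array([ 0.5714, -0.0418])]
```

Poses are consistent: residuals are 1–4 mm and both cameras agree. I'll keep one jaw direction, along board y, for all the jar work, and start with the medium jar.

```bash
cat > go.py <<'E'
from h import *
import sys
# usage: go.py jawdeg x y z [x y z ...]: shifts (units of 0.6 m) from the present pose
a=list(map(float,sys.argv[1:]));s=read_state();M=R.from_rotvec(s['orientation']).as_matrix()
j=np.degrees(np.arctan2(M[1,1],M[0,1]))
print('t',round(s['t'],2),'tcp',s['tool_pos'].round(4),'jaw',j.round(2),'open',round(s['opening'],4),'F',s['force'].round(1),'q6',s['q'][5].round(2),'tilt',np.degrees(np.arccos(-M[2,0])).round(2))
print('roll',((-(a[0]-j)+180)%360-180)/30)
for i in range(1,len(a),3): print((M.T@(np.array(a[i:i+3])-s['tool_pos'])/.6).round(4))
E
python3 go.py -101.2 .5105 -.063 .19
```

```text
t 0.1 tcp [ 0.2312 -0.5531  0.185 ] jaw -67.32 open 0.0926 F [-0.4  0.8 -0.6] q6 -0.09 tilt 0.09
roll 1.1293314705107984
[-0.0073 -0.5742 -0.7444]
```

>>> {"method": "apply_moves", "body": {
  "series": [
    {"jaw":-1,"linear":[-0.007,-0.574,-0.744],"roll":1},
    {"jaw":-1,"linear":[-0.007,-0.574,-0.744],"roll":1},
    {"jaw":-1,"linear":[-0.007,-0.574,-0.744],"roll":1},
    {"jaw":-1,"linear":[-0.007,-0.574,-0.744],"roll":1},
    {"jaw":-1,"linear":[-0.007,-0.574,-0.744],"roll":1},
    {"jaw":-1,"linear":[-0.007,-0.574,-0.744],"roll":1},
    {"jaw":-1,"linear":[-0.007,-0.574,-0.744],"roll":1},
    {"jaw":-1,"linear":[-0.007,-0.574,-0.744],"roll":1},
    {"jaw":-1,"linear":[-0.007,-0.574,-0.744],"roll":1},
    {"jaw":-1,"linear":[-0.007,-0.574,-0.744],"roll":1},
    {"jaw":-1,"linear":[-0.007,-0.574,-0.744],"roll":1},
    {"jaw":-1,"linear":[-0.007,-0.574,-0.744],"roll":1}
  ],
  "force": 30
}}

```text
t: 1.6
tool_pos: [0.5097, -0.0645, 0.1896]
orientation: [-2.153, 0.138, 2.155]
force: [-0.6, -0.1, -0.6]
opening: 0.0932
```

```bash
python3 go.py -101.2 .5105 -.063 .11 .5105 -.063 .048
```

```text
t 1.6 tcp [ 0.5097 -0.0645  0.1896] jaw -97.42 open 0.0932 F [-0.6 -0.1 -0.6] q6 1.47 tilt 0.1
roll 0.126135164447597
[ 0.1327 -0.0024 -0.0012]
[ 0.236  -0.0023 -0.0013]
```

>>> {"method": "apply_moves", "body": {
  "series": [
    {"jaw":-1,"linear":[0.06,-0.002,-0.001],"roll":0.126},
    {"jaw":-1,"linear":[0.13,-0.002,-0.001],"roll":0.126},
    {"jaw":-1,"linear":[0.18,-0.002,-0.001],"roll":0.126},
    {"jaw":-1,"linear":[0.22,-0.002,-0.001],"roll":0.126},
    {"jaw":-1,"linear":[0.236,-0.002,-0.001],"roll":0.126},
    {"jaw":-1,"linear":[0.236,-0.002,-0.001],"roll":0.126},
    {"jaw":1,"linear":[0.236,-0.002,-0.001],"roll":0.126},
    {"jaw":1,"linear":[0.236,-0.002,-0.001],"roll":0.126},
    {"jaw":1,"linear":[0.236,-0.002,-0.001],"roll":0.126},
    {"jaw":1,"linear":[0.236,-0.002,-0.001],"roll":0.126},
    {"jaw":1,"linear":[0.236,-0.002,-0.001],"roll":0.126},
    {"jaw":1,"linear":[0.236,-0.002,-0.001],"roll":0.126}
  ]
}}

```text
t: 3.1
tool_pos: [0.5105, -0.0632, 0.0483]
orientation: [-2.118, 0.206, 2.119]
force: [-0.2, 0.5, 1.7]
opening: 0.0549
```

```bash
python3 go.py -101.2 .5105 -.063 .17 .536 -.3265 .2 .53 -.3265 .041; python3 -c "
from fit import *
for x,y in((-.1,0),(-.005,0),(.08,-.015)): print(tt+tQ@[x,y])"
```

```text
t 3.1 tcp [ 0.5105 -0.0632  0.0483] jaw -101.19 open 0.0549 F [-0.2  0.5  1.7] q6 1.54 tilt 0.07
roll 0.00019183834759436044
[-0.2029 -0.0006  0.0003]
[-0.2534  0.4219 -0.1266]
[ 0.0116  0.4241 -0.117 ]
[ 0.43579765 -0.32615983]
[ 0.53079707 -0.32649189]
[ 0.61574412 -0.3417889 ]
```

Opening is 55 mm against 56 mm, so the medium jar is gripped. Lifting it over to the tray.

>>> {"method": "apply_moves", "body": {
  "series": [
    {"jaw":1,"linear":[-0.03,0,0],"roll":0},
    {"jaw":1,"linear":[-0.09,0,0],"roll":0},
    {"jaw":1,"linear":[-0.16,0,0],"roll":0},
    {"jaw":1,"linear":[-0.22,0.03,-0.01],"roll":0},
    {"jaw":1,"linear":[-0.25,0.09,-0.03],"roll":0},
    {"jaw":1,"linear":[-0.25,0.16,-0.05],"roll":0},
    {"jaw":1,"linear":[-0.25,0.23,-0.07],"roll":0},
    {"jaw":1,"linear":[-0.25,0.3,-0.09],"roll":0},
    {"jaw":1,"linear":[-0.25,0.36,-0.11],"roll":0},
    {"jaw":1,"linear":[-0.24,0.4,-0.117],"roll":0},
    {"jaw":1,"linear":[-0.2,0.424,-0.117],"roll":0},
    {"jaw":1,"linear":[-0.15,0.424,-0.117],"roll":0},
    {"jaw":1,"linear":[-0.1,0.424,-0.117],"roll":0},
    {"jaw":1,"linear":[-0.05,0.424,-0.117],"roll":0},
    {"jaw":1,"linear":[-0.02,0.424,-0.117],"roll":0},
    {"jaw":1,"linear":[-0.005,0.424,-0.117],"roll":0},
    {"jaw":1,"linear":[0.006,0.424,-0.117],"roll":0},
    {"jaw":1,"linear":[0.011,0.424,-0.117],"roll":0},
    {"jaw":1,"linear":[0.011,0.424,-0.117],"roll":0},
    {"jaw":1,"linear":[0.011,0.424,-0.117],"roll":0}
  ]
}}

```text
t: 5.6
tool_pos: [0.5304, -0.3267, 0.0421]
orientation: [-2.119, 0.207, 2.118]
force: [-0.2, -0.1, -2.9]
opening: 0.0556
```

```bash
python3 go.py -101.2 .53 -.3265 .16 .5295 .039 .19 .5295 .039 .05
```

```text
t 5.6 tcp [ 0.5304 -0.3267  0.0421] jaw -101.2 open 0.0556 F [-0.2 -0.1 -2.9] q6 1.13 tilt 0.03
roll 7.804352806601855e-05
[-0.1965 -0.0004  0.0007]
[-0.2462 -0.5978  0.1198]
[-0.0129 -0.5977  0.1198]
```

>>> {"method": "apply_moves", "body": {
  "series": [
    {"jaw":1,"linear":[0.003,0,0],"roll":0},
    {"jaw":1,"linear":[0.003,0,0],"roll":0},
    {"jaw":-1,"linear":[0.003,0,0],"roll":0},
    {"jaw":-1,"linear":[0.003,0,0],"roll":0},
    {"jaw":-1,"linear":[0.003,0,0],"roll":0},
    {"jaw":-1,"linear":[0.003,0,0],"roll":0},
    {"jaw":-1,"linear":[-0.04,0,0],"roll":0},
    {"jaw":-1,"linear":[-0.13,0,0],"roll":0},
    {"jaw":-1,"linear":[-0.21,0,0],"roll":0},
    {"jaw":-0.5,"linear":[-0.246,-0.06,0.01],"roll":0},
    {"jaw":-0.5,"linear":[-0.246,-0.16,0.03],"roll":0},
    {"jaw":-0.5,"linear":[-0.246,-0.26,0.05],"roll":0},
    {"jaw":-0.5,"linear":[-0.246,-0.36,0.08],"roll":0},
    {"jaw":-0.5,"linear":[-0.246,-0.46,0.1],"roll":0},
    {"jaw":-0.5,"linear":[-0.246,-0.54,0.115],"roll":0},
    {"jaw":-0.5,"linear":[-0.246,-0.598,0.12],"roll":0},
    {"jaw":-0.5,"linear":[-0.246,-0.598,0.12],"roll":0},
    {"jaw":-0.5,"linear":[-0.2,-0.598,0.12],"roll":0}
  ]
}}

```text
t: 7.85
tool_pos: [0.5314, 0.0389, 0.1646]
orientation: [-2.125, 0.206, 2.113]
force: [0.3, 0.6, 0.3]
opening: 0.0696
```

```bash
python3 - <<'E'
from h import *
a=shot('top')['pixels'][110:260,235:485]
cv2.imwrite('pics/m1.png',np.clip(cv2.resize(a,None,fx=3,fy=3)*1.6,0,255).astype(np.uint8))
E
python3 go.py -101.2 .5295 .039 .05
```

```text
t 7.9 tcp [0.5282 0.0386 0.1587] jaw -101.19 open 0.0697 F [-1.7 -0.1 -3.2] q6 1.74 tilt 0.15
roll 0.0003616679439460313
[ 0.1812 -0.0011 -0.0024]
```

View pics/m1.png

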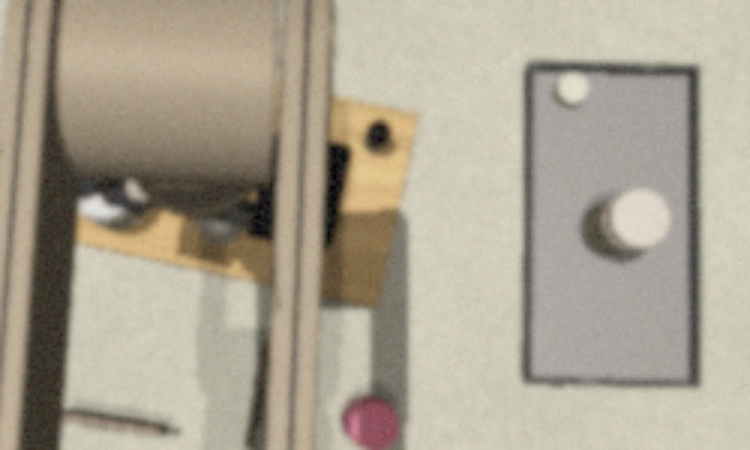

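Picture 7: the medium jar stands upright in the tray, with its lid at full-image (448,183). The pill box at (426,140) is untouched. Next is the slim jar.

>>> {"method": "apply_moves", "body": {
  "series": [
    {"jaw":-0.5,"linear":[0.05,-0.001,-0.002],"roll":0},
    {"jaw":-0.5,"linear":[0.11,-0.001,-0.002],"roll":0},
    {"jaw":-0.5,"linear":[0.155,-0.001,-0.002],"roll":0},
    {"jaw":-0.5,"linear":[0.181,-0.001,-0.002],"roll":0},
    {"jaw":-0.5,"linear":[0.181,-0.001,-0.002],"roll":0},
    {"jaw":-0.5,"linear":[0.181,-0.001,-0.002],"roll":0},
    {"jaw":1,"linear":[0.181,-0.001,-0.002],"roll":0},
    {"jaw":1,"linear":[0.181,-0.001,-0.002],"roll":0},
    {"jaw":1,"linear":[0.181,-0.001,-0.002],"roll":0},
    {"jaw":1,"linear":[0.181,-0.001,-0.002],"roll":0},
    {"jaw":1,"linear":[0.181,-0.001,-0.002],"roll":0},
    {"jaw":1,"linear":[0.181,-0.001,-0.002],"roll":0}
  ]
}}

```text
t: 9.4
tool_pos: [0.5296, 0.039, 0.0506]
orientation: [-2.117, 0.208, 2.121]
force: [-1.7, -0.2, 5.7]
opening: 0.0455
```

```bash
python3 go.py -101.2 .614 -.340 .2 .614 -.340 .0413
```

```text
t 9.4 tcp [0.5296 0.039  0.0506] jaw -101.18 open 0.0455 F [-1.7 -0.2  5.7] q6 1.74 tilt 0.11
roll 0.0005634750391057727
[-0.2494  0.5924 -0.2601]
[ 0.0151  0.5924 -0.2606]
```

>>> {"method": "apply_moves", "body": {
  "series": [
    {"jaw":1,"linear":[-0.03,0,0],"roll":0},
    {"jaw":1,"linear":[-0.09,0,0],"roll":0},
    {"jaw":1,"linear":[-0.16,0,0],"roll":0},
    {"jaw":1,"linear":[-0.22,0.03,-0.013],"roll":0},
    {"jaw":1,"linear":[-0.25,0.09,-0.04],"roll":0},
    {"jaw":1,"linear":[-0.25,0.17,-0.075],"roll":0},
    {"jaw":1,"linear":[-0.25,0.25,-0.11],"roll":0},
    {"jaw":1,"linear":[-0.25,0.33,-0.145],"roll":0},
    {"jaw":1,"linear":[-0.25,0.41,-0.18],"roll":0},
    {"jaw":1,"linear":[-0.25,0.49,-0.215],"roll":0},
    {"jaw":1,"linear":[-0.25,0.55,-0.24],"roll":0},
    {"jaw":1,"linear":[-0.24,0.592,-0.26],"roll":0},
    {"jaw":1,"linear":[-0.2,0.592,-0.26],"roll":0},
    {"jaw":1,"linear":[-0.14,0.592,-0.26],"roll":0},
    {"jaw":1,"linear":[-0.08,0.592,-0.26],"roll":0},
    {"jaw":1,"linear":[-0.03,0.592,-0.26],"roll":0},
    {"jaw":1,"linear":[-0.005,0.592,-0.26],"roll":0},
    {"jaw":1,"linear":[0.008,0.592,-0.26],"roll":0},
    {"jaw":1,"linear":[0.012,0.592,-0.26],"roll":0},
    {"jaw":1,"linear":[0.012,0.592,-0.26],"roll":0}
  ]
}}

```text
t: 11.9
tool_pos: [0.6145, -0.3402, 0.0445]
orientation: [-2.119, 0.209, 2.12]
force: [-0.8, -0.3, -1.8]
opening: 0.0455
```

```bash
python3 go.py -101.2 .614 -.340 .0423 .614 -.34 .19 .55 .1385 .19
```

```text
t 11.9 tcp [ 0.6145 -0.3402  0.0445] jaw -101.18 open 0.0455 F [-0.8 -0.3 -1.8] q6 1.19 tilt 0.06
roll 0.0005305348375581313
[ 0.0037 -0.0002  0.0008]
[-2.424e-01  1.000e-04  8.000e-04]
[-0.2431 -0.7616  0.2602]
```

>>> {"method": "apply_moves", "body": {
  "series": [
    {"jaw":1,"linear":[0.0035,0,0],"roll":0},
    {"jaw":1,"linear":[0.0035,0,0],"roll":0},
    {"jaw":-1,"linear":[0.0035,0,0],"roll":0},
    {"jaw":-1,"linear":[0.0035,0,0],"roll":0},
    {"jaw":-1,"linear":[0.0035,0,0],"roll":0},
    {"jaw":-1,"linear":[0.0035,0,0],"roll":0},
    {"jaw":-1,"linear":[-0.04,0,0],"roll":0},
    {"jaw":-1,"linear":[-0.13,0,0],"roll":0},
    {"jaw":-1,"linear":[-0.21,0,0],"roll":0},
    {"jaw":-1,"linear":[-0.24,-0.08,0.027],"roll":0},
    {"jaw":-1,"linear":[-0.24,-0.18,0.061],"roll":0},
    {"jaw":-1,"linear":[-0.24,-0.28,0.096],"roll":0},
    {"jaw":-1,"linear":[-0.24,-0.38,0.13],"roll":0},
    {"jaw":-1,"linear":[-0.24,-0.48,0.164],"roll":0},
    {"jaw":-1,"linear":[-0.24,-0.58,0.198],"roll":0},
    {"jaw":-1,"linear":[-0.24,-0.68,0.232],"roll":0},
    {"jaw":-1,"linear":[-0.24,-0.74,0.253],"roll":0},
    {"jaw":-1,"linear":[-0.24,-0.762,0.26],"roll":0},
    {"jaw":-1,"linear":[-0.24,-0.762,0.26],"roll":0},
    {"jaw":-1,"linear":[-0.24,-0.762,0.26],"roll":0}
  ]
}}

```text
t: 14.4
tool_pos: [0.5504, 0.1373, 0.1881]
orientation: [-2.119, 0.21, 2.119]
force: [-0.0, -0.4, 0.6]
opening: 0.0931
```

```bash
python3 go.py -101.2 .55 .1385 .045
```

```text
t 14.4 tcp [0.5504 0.1373 0.1881] jaw -101.25 open 0.0931 F [-0.  -0.4  0.6] q6 1.92 tilt 0.09
roll -0.0016863435596746966
[ 0.2385 -0.0021  0.0011]
```

>>> {"method": "apply_moves", "body": {
  "series": [
    {"jaw":-1,"linear":[0.05,-0.002,0.001],"roll":0},
    {"jaw":-1,"linear":[0.12,-0.002,0.001],"roll":0},
    {"jaw":-1,"linear":[0.18,-0.002,0.001],"roll":0},
    {"jaw":-1,"linear":[0.22,-0.002,0.001],"roll":0},
    {"jaw":-1,"linear":[0.238,-0.002,0.001],"roll":0},
    {"jaw":-1,"linear":[0.238,-0.002,0.001],"roll":0},
    {"jaw":-1,"linear":[0.238,-0.002,0.001],"roll":0},
    {"jaw":1,"linear":[0.238,-0.002,0.001],"roll":0},
    {"jaw":1,"linear":[0.238,-0.002,0.001],"roll":0},
    {"jaw":1,"linear":[0.238,-0.002,0.001],"roll":0},
    {"jaw":1,"linear":[0.238,-0.002,0.001],"roll":0},
    {"jaw":1,"linear":[0.238,-0.002,0.001],"roll":0}
  ]
}}

```text
t: 15.9
tool_pos: [0.5502, 0.1387, 0.0455]
orientation: [-2.119, 0.21, 2.119]
force: [0.6, 1.4, 2.5]
opening: 0.0642
```

```bash
python3 go.py -101.2 .55 .1385 .19 .44 -.3265 .19 .44 -.3265 .0365
```

```text
t 15.9 tcp [0.5502 0.1387 0.0455] jaw -101.25 open 0.0642 F [0.6 1.4 2.5] q6 1.92 tilt 0.07
roll -0.0015009203483193308
[-2.408e-01  6.000e-04  2.000e-04]
[-0.2399  0.7965  0.0289]
[0.016  0.7962 0.029 ]
```

>>> {"method": "apply_moves", "body": {
  "series": [
    {"jaw":1,"linear":[-0.03,0,0],"roll":0},
    {"jaw":1,"linear":[-0.09,0,0],"roll":0},
    {"jaw":1,"linear":[-0.16,0,0],"roll":0},
    {"jaw":1,"linear":[-0.22,0.02,0],"roll":0},
    {"jaw":1,"linear":[-0.24,0.08,0.003],"roll":0},
    {"jaw":1,"linear":[-0.24,0.16,0.006],"roll":0},
    {"jaw":1,"linear":[-0.24,0.24,0.009],"roll":0},
    {"jaw":1,"linear":[-0.24,0.32,0.012],"roll":0},
    {"jaw":1,"linear":[-0.24,0.4,0.015],"roll":0},
    {"jaw":1,"linear":[-0.24,0.48,0.017],"roll":0},
    {"jaw":1,"linear":[-0.24,0.56,0.02],"roll":0},
    {"jaw":1,"linear":[-0.24,0.64,0.023],"roll":0},
    {"jaw":1,"linear":[-0.24,0.71,0.026],"roll":0},
    {"jaw":1,"linear":[-0.24,0.77,0.029],"roll":0},
    {"jaw":1,"linear":[-0.22,0.796,0.029],"roll":0},
    {"jaw":1,"linear":[-0.17,0.796,0.029],"roll":0},
    {"jaw":1,"linear":[-0.11,0.796,0.029],"roll":0},
    {"jaw":1,"linear":[-0.06,0.796,0.029],"roll":0},
    {"jaw":1,"linear":[-0.03,0.796,0.029],"roll":0},
    {"jaw":1,"linear":[-0.02,0.796,0.029],"roll":0}
  ]
}}

```text
t: 18.4
tool_pos: [0.4395, -0.3254, 0.0569]
orientation: [-2.117, 0.208, 2.12]
force: [0.2, -0.3, -4.5]
opening: 0.0644
```

```bash
python3 go.py -101.2 .44 -.3265 .0372 .44 -.3265 .19; python3 go.py -11.2 .5865 .0348 .20
```

```text
t 18.4 tcp [ 0.4395 -0.3254  0.0569] jaw -101.22 open 0.0644 F [ 0.2 -0.3 -4.5] q6 1.04 tilt 0.08
roll -0.0006842777155213753
[ 0.0328  0.0017 -0.0012]
[-0.2219  0.0017 -0.0008]
t 18.4 tcp [ 0.4395 -0.3254  0.0569] jaw -101.22 open 0.0644 F [ 0.2 -0.3 -4.5] q6 1.04 tilt 0.08
roll -3.0006842777155214
[-0.2387 -0.6365 -0.1231]
```

>>> {"method": "apply_moves", "body": {
  "series": [
    {"jaw":1,"linear":[0.015,0.002,-0.001],"roll":0},
    {"jaw":1,"linear":[0.027,0.002,-0.001],"roll":0},
    {"jaw":1,"linear":[0.034,0.002,-0.001],"roll":0},
    {"jaw":1,"linear":[0.034,0.002,-0.001],"roll":0},
    {"jaw":1,"linear":[0.034,0.002,-0.001],"roll":0},
    {"jaw":-1,"linear":[0.034,0.002,-0.001],"roll":0},
    {"jaw":-1,"linear":[0.034,0.002,-0.001],"roll":0},
    {"jaw":-1,"linear":[0.034,0.002,-0.001],"roll":0},
    {"jaw":-1,"linear":[0.034,0.002,-0.001],"roll":0},
    {"jaw":-1,"linear":[-0.01,0.002,-0.001],"roll":0},
    {"jaw":-1,"linear":[-0.1,0.002,-0.001],"roll":0},
    {"jaw":-1,"linear":[-0.18,0.002,-0.001],"roll":0},
    {"jaw":-1,"linear":[-0.24,0.002,-0.001],"roll":0},
    {"jaw":-1,"linear":[-0.24,-0.1,-0.02],"roll":-0.35},
    {"jaw":-1,"linear":[-0.24,-0.2,-0.04],"roll":-0.7},
    {"jaw":-1,"linear":[-0.24,-0.3,-0.06],"roll":-1},
    {"jaw":-1,"linear":[-0.24,-0.3,-0.06],"roll":-1}
  ]
}}

```text
t: 20.52
tool_pos: [0.5113, -0.1519, 0.2009]
orientation: [2.04, 0.347, -2.041]
force: [0.1, -1.2, 0.2]
opening: 0.0927
```

```bash
python3 go.py -11.2 .5865 .0348 .20
```

```text
t 20.52 tcp [ 0.5113 -0.1519  0.2009] jaw -70.8 open 0.0927 F [ 0.1 -1.2  0.2] q6 0.85 tilt 0.09
roll -1.986748633352572
[ 0.0017 -0.2527 -0.2207]
```

>>> {"method": "apply_moves", "body": {
  "series": [
    {"jaw":-1,"linear":[0,-0.1,-0.09],"roll":-0.35},
    {"jaw":-1,"linear":[0,-0.18,-0.16],"roll":-0.7},
    {"jaw":-1,"linear":[0,-0.252,-0.22],"roll":-1},
    {"jaw":-0.5,"linear":[0,-0.252,-0.22],"roll":-1},
    {"jaw":-0.5,"linear":[0,-0.252,-0.22],"roll":-1}
  ]
}}

```text
t: 21.15
tool_pos: [0.5862, 0.0341, 0.2007]
orientation: [1.711, 0.784, -1.714]
force: [0.4, -0.5, -0.1]
opening: 0.0774
```

>>> {"method": "apply_moves", "body": {
  "series": [
    {"jaw":-0.3,"linear":[0,0,0],"roll":-0.35},
    {"jaw":-0.3,"linear":[0,0,0],"roll":-0.7},
    {"jaw":-0.3,"linear":[0,0,0],"roll":-0.98},
    {"jaw":-0.3,"linear":[0,0,0],"roll":-0.98}
  ]
}}

```text
t: 21.65
tool_pos: [0.5859, 0.0316, 0.2008]
orientation: [1.358, 1.106, -1.36]
force: [0.3, -0.1, 0.1]
opening: 0.0607
```

```bash
python3 - <<'E'
from h import *
a=shot('top')['pixels'][110:260,235:485]
b=shot('side')['pixels'][120:260,200:420]
k=lambda a:np.clip(cv2.resize(a,(750,int(750*a.shape[0]/a.shape[1])))*1.5,0,255).astype(np.uint8)
cv2.imwrite('pics/m2.png',cv2.resize(np.vstack([k(b)]),None,fx=1,fy=1)); cv2.imwrite('pics/m2t.png',k(a))
E
python3 go.py -11.2 .5865 .0348 .20 .5865 .0348 .098
```

```text
t 21.75 tcp [0.5861 0.0324 0.2008] jaw -11.81 open 0.06 F [ 0.3  0.6 -0.2] q6 0.17 tilt 0.09
roll -0.020310814246389933
[ 0.0013 -0.0001 -0.004 ]
[ 0.1713  0.0002 -0.004 ]
```

View pics/m2.png

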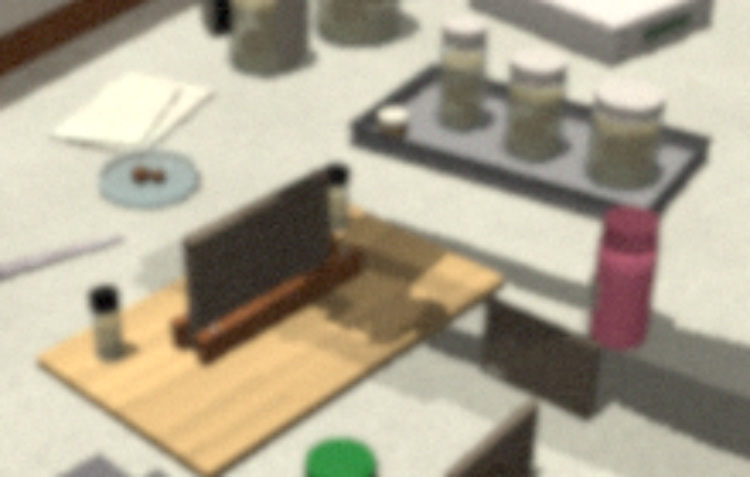

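Picture 8: all three jars stand upright in the tray, the pill box and vials are untouched, and the slab stands clear in its slot. Next I'll grip the top 14 mm of the slab.

>>> {"method": "apply_moves", "body": {
  "series": [
    {"jaw":-0.3,"linear":[0.05,0,-0.004],"roll":-0.02},
    {"jaw":-0.3,"linear":[0.1,0,-0.004],"roll":-0.02},
    {"jaw":-0.3,"linear":[0.14,0,-0.004],"roll":-0.02},
    {"jaw":-0.3,"linear":[0.165,0,-0.004],"roll":-0.02},
    {"jaw":-0.3,"linear":[0.171,0,-0.004],"roll":-0.02},
    {"jaw":-0.3,"linear":[0.171,0,-0.004],"roll":-0.02},
    {"jaw":1,"linear":[0.171,0,-0.004],"roll":-0.02},
    {"jaw":1,"linear":[0.171,0,-0.004],"roll":-0.02},
    {"jaw":1,"linear":[0.171,0,-0.004],"roll":-0.02},
    {"jaw":1,"linear":[0.171,0,-0.004],"roll":-0.02},
    {"jaw":1,"linear":[0.171,0,-0.004],"roll":-0.02},
    {"jaw":1,"linear":[0.171,0,-0.004],"roll":-0.02},
    {"jaw":1,"linear":[0.171,0,-0.004],"roll":-0.02}
  ],
  "force": 40
}}

```text
t: 23.38
tool_pos: [0.5863, 0.0348, 0.0981]
orientation: [1.351, 1.112, -1.353]
force: [-0.3, -0.2, -0.1]
opening: 0.0003
```

```bash
python3 go.py -11.2 .5865 .0348 .20; python3 - <<'E'
from fit import *
# slab centre on stand when vertical, plain foot edge 14 mm out from the rest
print(st+sQ@[.014+.006,0],np.degrees(sa)) 
E
```

```text
t 23.38 tcp [0.5863 0.0348 0.0981] jaw -11.21 open 0.0003 F [-0.3 -0.2 -0.1] q6 0.17 tilt 0.1
roll -0.0003056170710171576
[-1.698e-01 -0.000e+00 -1.000e-04]
[0.54538042 0.32344806] -13.082433914281987
```

The fingers shut to 0 mm with nothing between them, so I'll look before moving.

```bash
python3 - <<'E'
from h import *
c=shot('side');print(proj(c,[[.5863,.0348,.0981]]))
b=c['pixels'][80:260,190:370]
cv2.imwrite('pics/m3.png',np.clip(cv2.resize(b,(600,600),interpolation=cv2.INTER_CUBIC)*1.5,0,255).astype(np.uint8))
E
```

```text
[[275.33758994 183.79412521]]
```

View pics/m3.png

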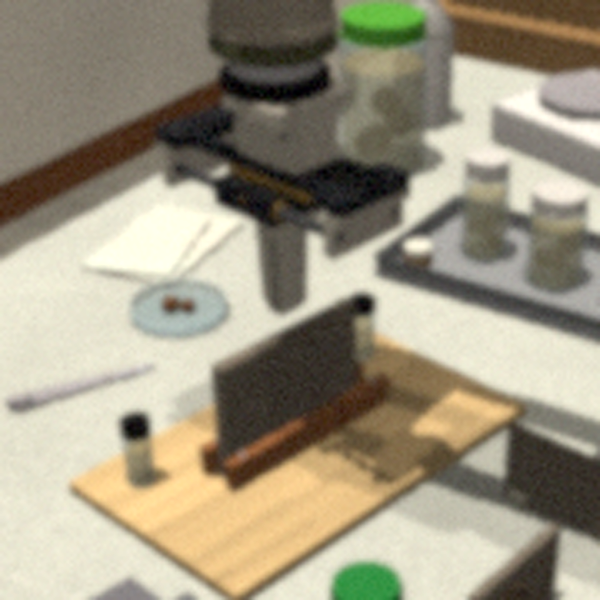

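```bash
python3 - <<'E'
from h import *
np.set_printoptions(precision=4,suppress=True)
c=shot('side');t=shot('top')
s=read_state();print(s['tool_pos'],s['q'],s['force'])
for z in(.098,.105,.112,.118,.125,.135):print(z,atz(c,(275.5,172.4),z),proj(c,[[.5863,.0348,z]]))
print(proj(t,[[.5863,.0348,.098]]))
a=np.vstack([cv2.resize(c['pixels'][150:210,245:325],(800,600),interpolation=cv2.INTER_CUBIC)])
cv2.imwrite('pics/m4.png',np.clip(a*1.5,0,255).astype(np.uint8))
E
```

```text
[0.5864 0.0348 0.0982] [-0.0283  0.1552  1.6234  0.0004  1.3646  0.1674] [-0.1663  0.6329  0.1608]
0.098 [ 0.6194 -0.0128  0.098 ] [[275.3391 183.8281]]
0.105 [ 0.6121 -0.0029  0.105 ] [[275.2353 181.442 ]]
0.112 [0.6048 0.007  0.112 ] [[275.1309 179.0383]]
0.118 [0.5985 0.0155 0.118 ] [[275.0408 176.9639]]
0.125 [0.5913 0.0254 0.125 ] [[274.9351 174.527 ]]
0.135 [0.5808 0.0395 0.135 ] [[274.7828 171.0143]]
[[309.3873 158.296 ]]
```

View pics/m4.png

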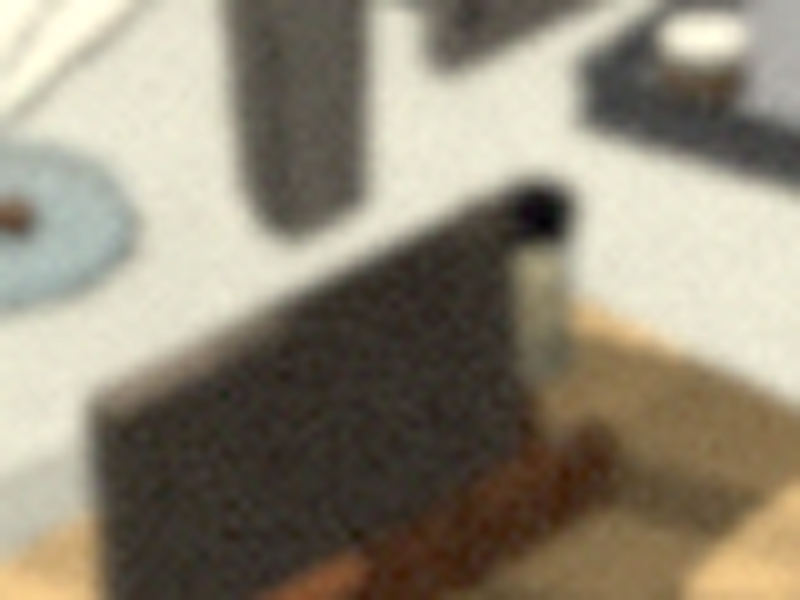

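Picture 10: the closed fingertip sits at full-image (274.5,173.8), above the slab's top edge. The TCP reading of z=0.098 should project to row 184. So image and state disagree by roughly 25–30 mm, and I'll check that numerically.

```bash
python3 - <<'E'
from h import *
ref=np.load('side.npy',allow_pickle=True).item()
c=shot('side');n=c['pixels'].astype(float).mean(2);r=ref['pixels'].astype(float).mean(2)
print('cam pose change',np.ravel(c['rvec']-ref['rvec']),np.ravel(c['tvec']-ref['tvec']))
print('now-ref cols270-280',[(y,int(n[y,270:280].mean()),int(r[y,270:280].mean())) for y in range(100,192,4)])
old=cv2.imread('pics/m3.png').astype(float).mean(2)/1.5
print('m3-now',np.abs(old-cv2.resize(n[80:260,190:370],(600,600),interpolation=cv2.INTER_CUBIC)).mean())
# is the background registered? phase shift in a region without the arm
for a in((300,400,150,300),(60,200,0,200)):
    print(cv2.phaseCorrelate(np.float32(r[a[0]:a[1],a[2]:a[3]]),np.float32(n[a[0]:a[1],a[2]:a[3]])))
b=cv2.imread('pics/m2.png').astype(float).mean(2)/1.5
b=cv2.resize(b,(220,140)); print('m2 col',[(120+y,int(b[y,70:80].mean()),int(r[120+y,270:280].mean())) for y in range(0,60,4)])
# base corner of the robot and tray far corners as absolute check
print(proj(c,[[.5863,.0348,.2],[0.5863,.0348,.15],[.5358+.15,-.3265+.08,.022],[.5358-.15,-.3265+.08,.022]]))
E
```

```text
cam pose change [0. 0. 0.] [0. 0. 0.]
now-ref cols270-280 [(100, 45, 61), (104, 39, 68), (108, 5, 106), (112, 77, 78), (116, 64, 59), (120, 54, 96), (124, 58, 69), (128, 56, 69), (132, 22, 60), (136, 28, 63), (140, 25, 69), (144, 35, 138), (148, 49, 142), (152, 56, 140), (156, 55, 140), (160, 55, 142), (164, 56, 143), (168, 58, 143), (172, 87, 141), (176, 136, 135), (180, 62, 81), (184, 34, 35), (188, 31, 30)]
m3-now 1.7101335482696245
((0.043589312160079885, -0.0074388324961987), 1.050733878072103)
((0.031131611782612367, -0.002649924234518153), 1.0875633976194594)
m2 col [(120, 96, 96), (124, 70, 69), (128, 71, 69), (132, 62, 60), (136, 64, 63), (140, 71, 69), (144, 141, 138), (148, 145, 142), (152, 144, 140), (156, 143, 140), (160, 146, 142), (164, 147, 143), (168, 147, 143), (172, 144, 141), (176, 136, 135)]
[[273.75644158 147.23998792]
 [274.55166741 165.67451567]
 [301.46106058 156.94552954]
 [388.66284268 182.49293231]]
```

View pics/m2t.png

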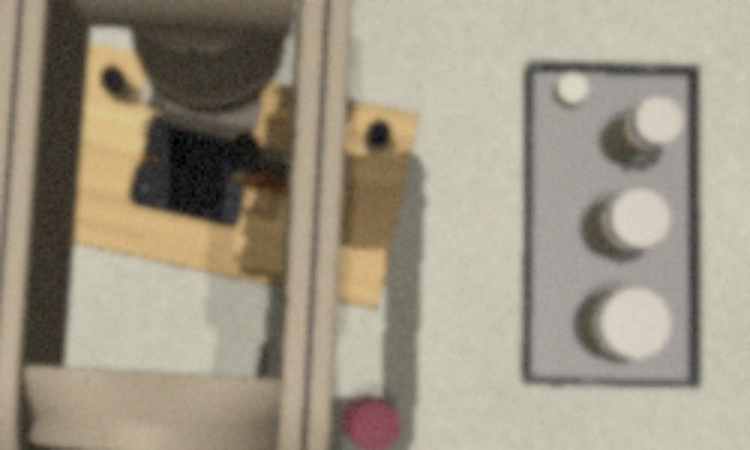

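Picture 11 (top view at t=21.7): the gripper body is over the slab and the jars stand in the tray. I'll open the fingers at the same height and see where the tips really are.

>>> {"method": "apply_moves", "body": {
  "series": [
    {"jaw":-0.3,"linear":[0,0,0],"roll":0},
    {"jaw":-0.3,"linear":[0,0,0],"roll":0},
    {"jaw":-0.3,"linear":[0,0,0],"roll":0},
    {"jaw":-0.3,"linear":[0,0,0],"roll":0},
    {"jaw":-0.3,"linear":[0,0,0],"roll":0},
    {"jaw":-0.3,"linear":[0,0,0],"roll":0}
  ]
}}

```text
t: 24.32
tool_pos: [0.5864, 0.0348, 0.0981]
orientation: [1.351, 1.112, -1.353]
force: [-0.0, 0.2, 0.3]
opening: 0.0559
```

```bash
python3 - <<'E'
from h import *
c=shot('side');s=read_state();print(s['tool_pos'],s['opening'])
T=s['tool_pos'];j=np.array([.981,-.194,0])
o=cv2.convertScaleAbs(cv2.resize(c['pixels'][30:230,180:400],(770,700),interpolation=cv2.INTER_CUBIC),alpha=1.5)
cv2.imwrite('pics/m5.png',cv2.resize(o,(660,600)))
for k in(-.03,.03,-.0475,.0475): print(k,proj(c,[T+k*j]))
E
```

```text
[0.5863584  0.03481486 0.09811728] 0.05859933198064791
-0.03 [[283.70351017 188.0967982 ]]
0.03 [[267.1955501  179.61027625]]
-0.0475 [[288.72632263 190.67872083]]
0.0475 [[262.57878027 177.23664133]]
```

View pics/m5.png

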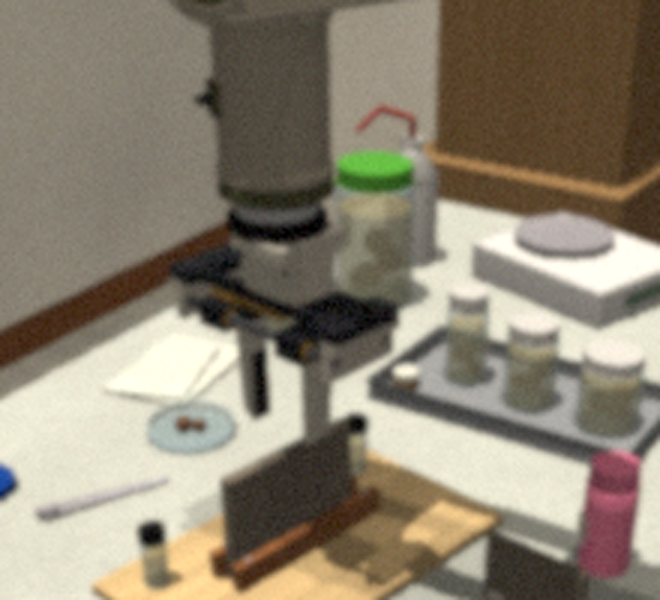

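Picture 12: the open fingertips are at full-image (266.7,167.7) and (285.7,175.7), both about 12 px (roughly 30 mm) above where the state puts them. They really are above the slab, and the slab has not moved. Next I'll lower by 24 mm and check how the tips follow.

>>> {"method": "apply_moves", "body": {
  "series": [
    {"jaw":-0.3,"linear":[0.01,0,0],"roll":0},
    {"jaw":-0.3,"linear":[0.025,0,0],"roll":0},
    {"jaw":-0.3,"linear":[0.035,0,0],"roll":0},
    {"jaw":-0.3,"linear":[0.04,0,0],"roll":0},
    {"jaw":-0.3,"linear":[0.04,0,0],"roll":0},
    {"jaw":-0.3,"linear":[0.04,0,0],"roll":0}
  ]
}}

```text
t: 25.12
tool_pos: [0.5866, 0.0348, 0.0744]
orientation: [1.352, 1.111, -1.353]
force: [0.2, 0.3, 0.5]
opening: 0.0606
```

```bash
python3 - <<'E'
from h import *
c=shot('side');s=read_state();print(s['t'],s['tool_pos'],s['opening'],s['force'].round(1))
T=s['tool_pos'];j=np.array([.981,-.194,0])
for k in(-.03,.03,-.0475,.0475): print(k,proj(c,[T+k*j]).round(1), proj(c,[T+k*j+[0,0,.03]]).round(1))
r=np.load('side.npy',allow_pickle=True).item()['pixels'].astype(int).mean(2);n=c['pixels'].astype(int).mean(2)
print('far',[(y,int(n[y,265:269].mean()),int(r[y,265:269].mean())) for y in range(160,190,2)])
print('near',[(y,int(n[y,284:288].mean()),int(r[y,284:288].mean())) for y in range(164,200,2)])
cv2.imwrite('pics/m6.png',cv2.convertScaleAbs(cv2.resize(c['pixels'][110:220,230:330],(545,600),interpolation=cv2.INTER_CUBIC),alpha=1.7))
E
```

```text
25.175 [0.5866059  0.03480167 0.07450233] 0.06028296306991335 [-0.8  0.5 -0.1]
-0.03 [[283.9 196.1]] [[283.6 185.9]]
0.03 [[267.6 187.4]] [[267.  177.4]]
-0.0475 [[288.8 198.7]] [[288.6 188.4]]
0.0475 [[263. 185.]] [[262.4 175.1]]
far [(160, 34, 142), (162, 30, 142), (164, 29, 143), (166, 27, 144), (168, 29, 142), (170, 24, 144), (172, 26, 142), (174, 25, 139), (176, 81, 140), (178, 138, 141), (180, 146, 141), (182, 121, 117), (184, 79, 82), (186, 53, 51), (188, 34, 35)]
near [(164, 60, 144), (166, 60, 144), (168, 55, 144), (170, 58, 141), (172, 56, 128), (174, 59, 88), (176, 58, 55), (178, 58, 33), (180, 58, 39), (182, 60, 78), (184, 53, 110), (186, 40, 100), (188, 30, 72), (190, 33, 70), (192, 32, 75), (194, 32, 72), (196, 32, 62), (198, 31, 58)]
```

View pics/m6.png

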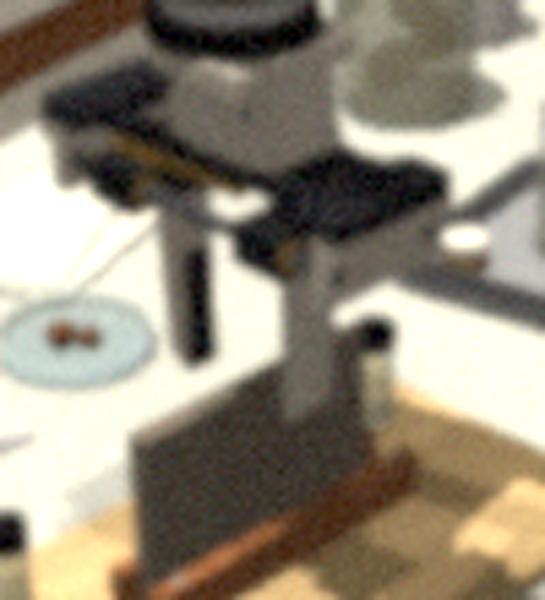

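Picture 13: the near fingertip is at row 185.5 and the far one at 176. They follow 1:1, so the true tip height is the reading plus 30 mm, with x and y correct. I'll go 5.5 mm lower and grip.

>>> {"method": "apply_moves", "body": {
  "series": [
    {"jaw":-0.3,"linear":[0.005,0,0],"roll":0},
    {"jaw":-0.3,"linear":[0.009,0,0],"roll":0},
    {"jaw":-0.3,"linear":[0.009,0,0],"roll":0},
    {"jaw":1,"linear":[0.009,0,0],"roll":0},
    {"jaw":1,"linear":[0.009,0,0],"roll":0},
    {"jaw":1,"linear":[0.009,0,0],"roll":0},
    {"jaw":1,"linear":[0.009,0,0],"roll":0},
    {"jaw":1,"linear":[0.009,0,0],"roll":0},
    {"jaw":1,"linear":[0.009,0,0],"roll":0},
    {"jaw":1,"linear":[0.009,0,0],"roll":0}
  ],
  "force": 40
}}

```text
t: 26.42
tool_pos: [0.5865, 0.0348, 0.0691]
orientation: [1.351, 1.111, -1.353]
force: [0.2, 0.7, 0.9]
opening: 0.0115
```

```bash
python3 go.py -13.1 .5454 .3234 .16
```

```text
t 26.43 tcp [0.5865 0.0348 0.0691] jaw -11.21 open 0.0115 F [0.2 0.7 0.9] q6 0.17 tilt 0.07
roll 0.06298125517627871
[-0.1513 -0.1609 -0.4585]
```

Opening is 11.5 mm, so the slab is held. Carrying it to above the stand.

>>> {"method": "apply_moves", "body": {
  "series": [
    {"jaw":1,"linear":[-0.02,0,0],"roll":0},
    {"jaw":1,"linear":[-0.05,0,0],"roll":0},
    {"jaw":1,"linear":[-0.09,0,0],"roll":0},
    {"jaw":1,"linear":[-0.13,0,0],"roll":0},
    {"jaw":1,"linear":[-0.15,-0.01,-0.03],"roll":0},
    {"jaw":1,"linear":[-0.15,-0.03,-0.08],"roll":0},
    {"jaw":1,"linear":[-0.15,-0.05,-0.14],"roll":0.02},
    {"jaw":1,"linear":[-0.15,-0.07,-0.2],"roll":0.04},
    {"jaw":1,"linear":[-0.15,-0.09,-0.26],"roll":0.06},
    {"jaw":1,"linear":[-0.15,-0.11,-0.32],"roll":0.063},
    {"jaw":1,"linear":[-0.15,-0.135,-0.38],"roll":0.063},
    {"jaw":1,"linear":[-0.15,-0.15,-0.43],"roll":0.063},
    {"jaw":1,"linear":[-0.15,-0.161,-0.458],"roll":0.063},
    {"jaw":1,"linear":[-0.15,-0.161,-0.458],"roll":0.063},
    {"jaw":1,"linear":[-0.15,-0.161,-0.458],"roll":0.063}
  ]
}}

```text
t: 28.3
tool_pos: [0.5454, 0.3224, 0.1592]
orientation: [1.375, 1.093, -1.377]
force: [0.3, -0.2, -3.8]
opening: 0.0116
```

```bash
python3 go.py -13.1 .5454 .3234 .08 .5454 .3234 .068; python3 - <<'E'
from h import *
c=shot('side')
cv2.imwrite('pics/m7.png',cv2.convertScaleAbs(cv2.resize(c['pixels'][130:340,120:330],(600,600),interpolation=cv2.INTER_CUBIC),alpha=1.6))
E
```

```text
t 28.3 tcp [0.5454 0.3224 0.1592] jaw -13.12 open 0.0116 F [ 0.3 -0.2 -3.8] q6 0.68 tilt 0.07
roll -0.0006579385428191624
[ 0.1321 -0.0002 -0.0017]
[ 1.521e-01 -1.000e-04 -1.800e-03]
```

View pics/m7.png

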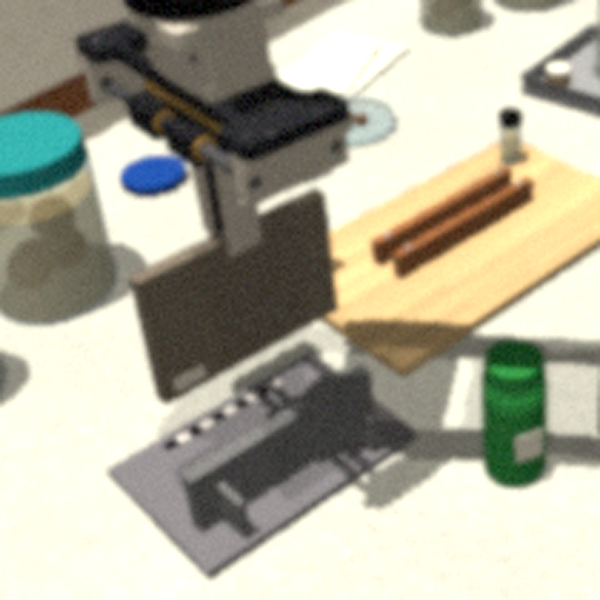

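Picture 14: the slab hangs from the fingers above the stand, plain face toward the robot, just out over the base from the rest. Lowering it.

>>> {"method": "apply_moves", "body": {
  "series": [
    {"jaw":1,"linear":[0.03,0,-0.002],"roll":0},
    {"jaw":1,"linear":[0.07,0,-0.002],"roll":0},
    {"jaw":1,"linear":[0.1,0,-0.002],"roll":0},
    {"jaw":1,"linear":[0.125,0,-0.002],"roll":0},
    {"jaw":1,"linear":[0.14,0,-0.002],"roll":0},
    {"jaw":1,"linear":[0.15,0,-0.002],"roll":0},
    {"jaw":1,"linear":[0.153,0,-0.002],"roll":0},
    {"jaw":1,"linear":[0.155,0,-0.002],"roll":0},
    {"jaw":1,"linear":[0.155,0,-0.002],"roll":0},
    {"jaw":1,"linear":[0.155,0,-0.002],"roll":0}
  ]
}}

```text
t: 29.6
tool_pos: [0.5459, 0.3234, 0.0667]
orientation: [1.376, 1.092, -1.377]
force: [-0.4, -0.3, -3.5]
opening: 0.0115
```

```bash
python3 go.py -13.1 .5454 .3234 .0651
```

```text
t 29.6 tcp [0.5459 0.3234 0.0667] jaw -13.15 open 0.0115 F [-0.4 -0.3 -3.5] q6 0.68 tilt 0.04
roll -0.0017912676594922536
[ 0.0026 -0.0009  0.0002]
```

>>> {"method": "apply_moves", "body": {
  "series": [
    {"jaw":1,"linear":[0.002,0,0],"roll":0},
    {"jaw":1,"linear":[0.004,0,0],"roll":0},
    {"jaw":1,"linear":[0.004,0,0],"roll":0},
    {"jaw":1,"linear":[0.004,0,0],"roll":0}
  ]
}}

```text
t: 30.1
tool_pos: [0.5464, 0.3235, 0.0651]
orientation: [1.377, 1.092, -1.376]
force: [-1.9, -2.2, 4.6]
opening: 0.0116
```

Contact is at reading 0.0651, as expected. Next I'll open slightly and nudge the slab's top towards the rest with the outer finger.

>>> {"method": "apply_moves", "body": {
  "series": [
    {"jaw":0.48,"linear":[0,0,0],"roll":0},
    {"jaw":0.48,"linear":[0,0,0],"roll":0},
    {"jaw":0.48,"linear":[0,0,0],"roll":0},
    {"jaw":0.48,"linear":[0,-0.003,0],"roll":0},
    {"jaw":0.48,"linear":[0,-0.006,0],"roll":0},
    {"jaw":0.48,"linear":[0,-0.009,0],"roll":0},
    {"jaw":0.48,"linear":[0,-0.012,0],"roll":0},
    {"jaw":0.48,"linear":[0,-0.015,0],"roll":0},
    {"jaw":0.48,"linear":[0,-0.018,0],"roll":0},
    {"jaw":0.48,"linear":[0,-0.021,0],"roll":0},
    {"jaw":0.48,"linear":[0,-0.024,0],"roll":0},
    {"jaw":0.48,"linear":[0,-0.027,0],"roll":0},
    {"jaw":0.48,"linear":[0,-0.03,0],"roll":0},
    {"jaw":0.48,"linear":[0,-0.033,0],"roll":0},
    {"jaw":0.48,"linear":[0,-0.036,0],"roll":0},
    {"jaw":0.48,"linear":[0,-0.039,0],"roll":0},
    {"jaw":0.48,"linear":[0,-0.042,0],"roll":0},
    {"jaw":0.48,"linear":[0,-0.044,0],"roll":0},
    {"jaw":0.48,"linear":[0,-0.044,0],"roll":0}
  ]
}}

```text
t: 32.48
tool_pos: [0.5206, 0.3295, 0.0651]
orientation: [1.377, 1.092, -1.376]
force: [-0.4, -0.5, 0.5]
opening: 0.0245
```

```bash
python3 go.py -13.1 .5454 .3234 .16; python3 - <<'E'
from h import *
c=shot('side')
cv2.imwrite('pics/m8.png',cv2.convertScaleAbs(cv2.resize(c['pixels'][170:330,140:300],(640,600),interpolation=cv2.INTER_CUBIC),alpha=1.6))
E
```

```text
t 32.48 tcp [0.5206 0.3295 0.0651] jaw -13.15 open 0.0245 F [-0.4 -0.5  0.5] q6 0.71 tilt 0.04
roll -0.0016488220096969523
[-0.1581  0.0425  0.0005]
```

View pics/m8.png

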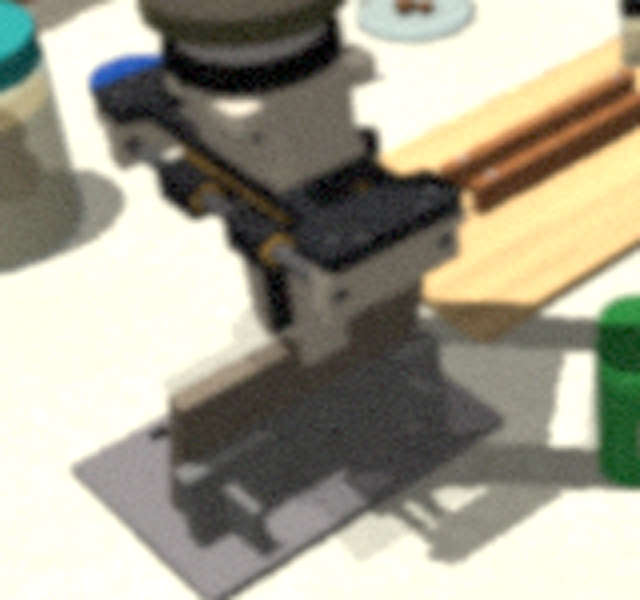

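Picture 15: the slab leans back onto the rest, between the fingers. Next I'll open wider, lift off and move aside so both cameras can see it.

>>> {"method": "apply_moves", "body": {
  "series": [
    {"jaw":0.2,"linear":[0,0,0],"roll":0},
    {"jaw":0,"linear":[0,0,0],"roll":0},
    {"jaw":0,"linear":[0,0,0],"roll":0},
    {"jaw":0,"linear":[0,0,0],"roll":0},
    {"jaw":0,"linear":[-0.02,0,0],"roll":0},
    {"jaw":0,"linear":[-0.06,0,0],"roll":0},
    {"jaw":0,"linear":[-0.12,0,0],"roll":0},
    {"jaw":-0.5,"linear":[-0.2,0,0],"roll":0},
    {"jaw":-1,"linear":[-0.2,0,0.09],"roll":0.3},
    {"jaw":-1,"linear":[-0.2,0,0.19],"roll":0.65},
    {"jaw":-1,"linear":[-0.2,0,0.29],"roll":1},
    {"jaw":-1,"linear":[-0.2,0,0.39],"roll":1},
    {"jaw":-1,"linear":[-0.2,0,0.49],"roll":1},
    {"jaw":-1,"linear":[-0.2,0,0.58],"roll":1},
    {"jaw":-1,"linear":[-0.2,0,0.66],"roll":1},
    {"jaw":-1,"linear":[-0.2,0,0.72],"roll":1},
    {"jaw":-1,"linear":[-0.2,0,0.72],"roll":1}
  ]
}}

```text
t: 34.65
tool_pos: [0.4221, -0.0933, 0.186]
orientation: [1.742, 0.749, -1.739]
force: [-0.1, 0.7, -0.3]
opening: 0.0927
```

```bash
python3 - <<'E'
from h import *
c=shot('side');t=shot('top')
np.save('s2.npy',c,allow_pickle=True);np.save('t2.npy',t,allow_pickle=True)
z=lambda im,x,y,w,h,W,H:cv2.convertScaleAbs(cv2.resize(im['pixels'][y:y+h,x:x+w],(W,H),interpolation=cv2.INTER_CUBIC),alpha=1.6)
cv2.imwrite('pics/m9.png',np.hstack([z(c,160,215,110,110,400,400),z(t,165,135,90,90,400,400)]))
E
python3 go.py -101.2 .4395 -.3265 .19
```

```text
t 34.75 tcp [ 0.4226 -0.0912  0.1857] jaw -43.22 open 0.0932 F [0.  0.2 0.3] q6 0.42 tilt 0.1
roll 1.9325446209539403
[-0.0074  0.2891  0.2665]
```

View pics/m9.png

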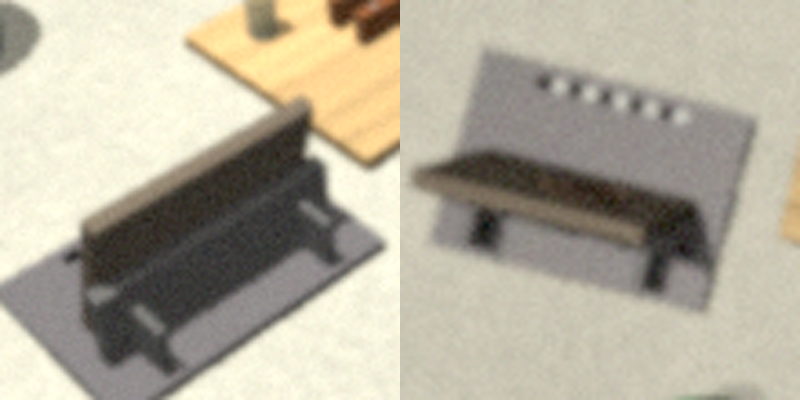

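Picture 16: the slab leans on the rest, fossil side out, and is released. In the top half the top edge runs from (168,175) to (220,189); in the side half, from (183.5,278) to (244,243). Now to quantify it.

```bash
python3 - <<'E'
from fit import *
np.set_printoptions(precision=4,suppress=True)
k=lambda x0,y0,f,u:(x0+(u[0]+.5)/f-.5,y0+(u[1]+.5)/f-.5)
f1=400/110;f2=400/90
# top-rear edge (plain side) ends: left, right
for n,us,ut in(('L',(84,232),(14,184)),('R',(309,112),(238,243))):
    P,e=tri(s,k(160,215,f1,us),c,k(165,135,f2,ut)); print(n,P,'gap',e.round(4),'stand frame',sQ.T@(P[:2]-st),P[2]-.058)
# projected expectation at 15 deg, centred: rear and front top edges, and rest top ends
a=.26
for nm,x,z in(('rear',.0134-.1*np.sin(a),.008+.1*np.cos(a)),('front',.0134-.1*np.sin(a)+.012*np.cos(a),.008+.1*np.cos(a)+.012*np.sin(a)),('rest',0,.058)):
    h=.075 if nm=='rest' else .07
    for y in(h,-h):
        p=[*(st+sQ@[x,y]),z]; a1=proj(s,p)[0];a2=proj(c,p)[0]
        print(nm,y,((a1+.5-[160,215])*f1),((a2+.5-[165,135])*f2+[400,0]))
E
```

```text
L [0.5322 0.399  0.1028] gap 0.0024 stand frame [-0.0099  0.0706] 0.04477186215042494
R [0.499  0.2669 0.1013] gap 0.0022 stand frame [-0.0124 -0.0656] 0.04332945733540255
rear 0.07 [ 89.9445 232.0834] [411.6502 186.6848]
rear -0.07 [313.2965 103.8261] [645.3328 246.282 ]
front 0.07 [ 76.4723 215.9436] [415.0167 166.6459]
front -0.07 [299.831   90.1147] [649.2538 226.343 ]
rest 0.075 [ 83.0706 290.7339] [441.0613 175.209 ]
rest -0.075 [313.0802 152.913 ] [679.6579 236.0197]
```

The slab is centred within 3 mm, leans about 15° and has the right height, so step 2 looks met. Next I'll return the jars, wide first.

>>> {"method": "apply_moves", "body": {
  "series": [
    {"jaw":-1,"linear":[-0.007,0.08,0.07],"roll":0.35},
    {"jaw":-1,"linear":[-0.007,0.15,0.14],"roll":0.7},
    {"jaw":-1,"linear":[-0.007,0.22,0.2],"roll":1},
    {"jaw":-1,"linear":[-0.007,0.289,0.266],"roll":1},
    {"jaw":-1,"linear":[-0.007,0.289,0.266],"roll":1}
  ],
  "force": 30
}}

```text
t: 35.38
tool_pos: [0.4399, -0.3282, 0.189]
orientation: [2.066, 0.303, -2.065]
force: [0.0, 0.6, -0.2]
opening: 0.0932
```

>>> {"method": "apply_moves", "body": {
  "series": [
    {"jaw":-1,"linear":[0,0,0],"roll":0.33},
    {"jaw":-1,"linear":[0,0,0],"roll":0.66},
    {"jaw":-1,"linear":[0,0,0],"roll":0.93},
    {"jaw":-1,"linear":[0,0,0],"roll":0.93}
  ]
}}

```text
t: 35.88
tool_pos: [0.4408, -0.3265, 0.1893]
orientation: [-2.12, 0.204, 2.119]
force: [-0.4, 0.4, -0.7]
opening: 0.0933
```

```bash
python3 go.py -101.2 .4393 -.3265 .0368
```

```text
t 35.88 tcp [ 0.4408 -0.3265  0.1893] jaw -101.06 open 0.0933 F [-0.4  0.4 -0.7] q6 1.03 tilt 0.09
roll 0.004660067945706222
[0.2542 0.0009 0.0026]
```

>>> {"method": "apply_moves", "body": {
  "series": [
    {"jaw":-1,"linear":[0.05,0.001,0.0026],"roll":0.005},
    {"jaw":-1,"linear":[0.12,0.001,0.0026],"roll":0.005},
    {"jaw":-1,"linear":[0.19,0.001,0.0026],"roll":0.005},
    {"jaw":-1,"linear":[0.235,0.001,0.0026],"roll":0.005},
    {"jaw":-1,"linear":[0.254,0.001,0.0026],"roll":0.005},
    {"jaw":-1,"linear":[0.254,0.001,0.0026],"roll":0.005},
    {"jaw":-1,"linear":[0.254,0.001,0.0026],"roll":0.005},
    {"jaw":1,"linear":[0.254,0.001,0.0026],"roll":0.005},
    {"jaw":1,"linear":[0.254,0.001,0.0026],"roll":0.005},
    {"jaw":1,"linear":[0.254,0.001,0.0026],"roll":0.005},
    {"jaw":1,"linear":[0.254,0.001,0.0026],"roll":0.005},
    {"jaw":1,"linear":[0.254,0.001,0.0026],"roll":0.005}
  ]
}}

```text
t: 37.38
tool_pos: [0.4395, -0.3266, 0.0372]
orientation: [-2.119, 0.206, 2.117]
force: [-0.7, 1.7, 2.3]
opening: 0.0641
```

```bash
python3 go.py -101.2 .5502 .1387 .19 .5502 .1387 .047
```

```text
t 37.38 tcp [ 0.4395 -0.3266  0.0372] jaw -101.21 open 0.0641 F [-0.7  1.7  2.3] q6 1.03 tilt 0.1
roll -0.0003224304698145867
[-0.2535 -0.7969 -0.0305]
[-0.0152 -0.7966 -0.0303]
```

>>> {"method": "apply_moves", "body": {
  "series": [
    {"jaw":1,"linear":[-0.03,0,0],"roll":0},
    {"jaw":1,"linear":[-0.09,0,0],"roll":0},
    {"jaw":1,"linear":[-0.16,0,0],"roll":0},
    {"jaw":1,"linear":[-0.23,-0.02,0],"roll":0},
    {"jaw":1,"linear":[-0.25,-0.08,-0.003],"roll":0},
    {"jaw":1,"linear":[-0.25,-0.16,-0.006],"roll":0},
    {"jaw":1,"linear":[-0.25,-0.24,-0.009],"roll":0},
    {"jaw":1,"linear":[-0.25,-0.32,-0.012],"roll":0},
    {"jaw":1,"linear":[-0.25,-0.4,-0.015],"roll":0},
    {"jaw":1,"linear":[-0.25,-0.48,-0.018],"roll":0},
    {"jaw":1,"linear":[-0.25,-0.56,-0.021],"roll":0},
    {"jaw":1,"linear":[-0.25,-0.64,-0.024],"roll":0},
    {"jaw":1,"linear":[-0.25,-0.71,-0.027],"roll":0},
    {"jaw":1,"linear":[-0.25,-0.77,-0.03],"roll":0},
    {"jaw":1,"linear":[-0.24,-0.797,-0.03],"roll":0},
    {"jaw":1,"linear":[-0.2,-0.797,-0.03],"roll":0},
    {"jaw":1,"linear":[-0.15,-0.797,-0.03],"roll":0},
    {"jaw":1,"linear":[-0.1,-0.797,-0.03],"roll":0},
    {"jaw":1,"linear":[-0.06,-0.797,-0.03],"roll":0},
    {"jaw":1,"linear":[-0.06,-0.797,-0.03],"roll":0}
  ]
}}

```text
t: 39.88
tool_pos: [0.5476, 0.1379, 0.0714]
orientation: [-2.114, 0.209, 2.123]
force: [0.4, -0.8, -2.1]
opening: 0.0642
```

```bash
python3 go.py -101.2 .5502 .1387 .0458 .5502 .1387 .19 .6145 -.3402 .19
```

```text
t 39.88 tcp [0.5476 0.1379 0.0714] jaw -101.24 open 0.0642 F [ 0.4 -0.8 -2.1] q6 1.92 tilt 0.24
roll -0.0013853864027036404
[ 0.0426 -0.0022 -0.0042]
[-0.1977 -0.002  -0.0032]
[-0.1982  0.7599 -0.2639]
```

>>> {"method": "apply_moves", "body": {
  "series": [
    {"jaw":1,"linear":[0.015,-0.002,-0.004],"roll":0},
    {"jaw":1,"linear":[0.028,-0.002,-0.004],"roll":0},
    {"jaw":1,"linear":[0.036,-0.002,-0.004],"roll":0},
    {"jaw":1,"linear":[0.038,-0.002,-0.004],"roll":0},
    {"jaw":1,"linear":[0.038,-0.002,-0.004],"roll":0}
  ]
}}

```text
t: 40.5
tool_pos: [0.5502, 0.1386, 0.0488]
orientation: [-2.114, 0.209, 2.123]
force: [-0.0, -0.2, -2.8]
opening: 0.0639
```

```bash
python3 go.py -101.2 .5502 .1387 .0453 .5502 .1387 .19 .6145 -.3402 .19
```

```text
t 40.5 tcp [0.5502 0.1386 0.0488] jaw -101.24 open 0.0639 F [-0.  -0.2 -2.8] q6 1.92 tilt 0.22
roll -0.0012812883228046227
[ 0.0058 -0.0001  0.0001]
[-2.354e-01  1.000e-04  1.000e-03]
[-0.2358  0.762  -0.2597]
```

>>> {"method": "apply_moves", "body": {
  "series": [
    {"jaw":1,"linear":[0.003,0,0],"roll":0},
    {"jaw":1,"linear":[0.006,0,0],"roll":0},
    {"jaw":1,"linear":[0.006,0,0],"roll":0},
    {"jaw":1,"linear":[0.006,0,0],"roll":0},
    {"jaw":-1,"linear":[0.006,0,0],"roll":0},
    {"jaw":-1,"linear":[0.006,0,0],"roll":0},
    {"jaw":-1,"linear":[0.006,0,0],"roll":0},
    {"jaw":-1,"linear":[0.006,0,0],"roll":0},
    {"jaw":-1,"linear":[-0.03,0,0],"roll":0},
    {"jaw":-1,"linear":[-0.12,0,0],"roll":0},
    {"jaw":-1,"linear":[-0.21,0,0],"roll":0},
    {"jaw":-0.5,"linear":[-0.24,0.1,-0.034],"roll":0},
    {"jaw":-0.5,"linear":[-0.24,0.2,-0.068],"roll":0},
    {"jaw":-0.5,"linear":[-0.24,0.3,-0.102],"roll":0},
    {"jaw":-0.5,"linear":[-0.24,0.4,-0.136],"roll":0},
    {"jaw":-0.5,"linear":[-0.24,0.5,-0.17],"roll":0},
    {"jaw":-0.5,"linear":[-0.24,0.6,-0.205],"roll":0},
    {"jaw":-0.5,"linear":[-0.24,0.7,-0.24],"roll":0},
    {"jaw":-0.5,"linear":[-0.24,0.762,-0.26],"roll":0},
    {"jaw":-0.5,"linear":[-0.24,0.762,-0.26],"roll":0}
  ]
}}

```text
t: 43.0
tool_pos: [0.6136, -0.3441, 0.1911]
orientation: [-2.111, 0.213, 2.122]
force: [0.6, -0.1, -0.0]
opening: 0.0695
```

```bash
cat > lids.py <<'E'
from fit import *
# white-lid centroids in the top view, turned to world at the given lid height
t=shot('top');im=t['pixels'].astype(np.float32)
def lid(P,z,cam=None,r=9):
    im=(cam or t)['pixels'].astype(np.float32).mean(2); u=proj(t,[P[0],P[1],z])[0]
    x0,y0=(u-r-6).round().astype(int);w=im[y0:y0+2*r+13,x0:x0+2*r+13]
    lab,st_=cv2.connectedComponentsWithStats((w>.75*np.percentile(w,97)).astype(np.uint8))[1:3]
    cen=cv2.connectedComponentsWithStats((cv2.inRange(w,float(np.percentile(w,97)*.75),300)))
    k=1+np.argmax(cen[2][1:,4]);return atz(t,cen[3][k]+[x0,y0],z),cen[2][k][4]
for n,P,z in(('wide',(.550,.1385),.097),('slim',(.5295,.039),.117),('med',(.5105,-.063),.107)):
    print(n,'start',lid(P,z,c),'now',lid(P,z))
E
python3 lids.py; python3 go.py -101.2 .6145 -.3402 .0425
```

```text
wide start (array([0.55539208, 0.14632499, 0.097     ]), np.int32(726)) now (array([0.55538957, 0.1458954 , 0.097     ]), np.int32(745))
slim start (array([0.5250978 , 0.05346427, 0.117     ]), np.int32(464)) now (array([0.52168311, 0.0404953 , 0.117     ]), np.int32(766))
med start (array([ 0.51299564, -0.06480766,  0.107     ]), np.int32(719)) now (array([ 0.5083107 , -0.06492188,  0.107     ]), np.int32(921))
t 43.05 tcp [ 0.614  -0.3419  0.1914] jaw -101.39 open 0.0699 F [0.9 0.7 0.2] q6 1.19 tilt 0.29
roll -0.0063372009180966415
[ 0.2482 -0.0029 -0.0014]
```

>>> {"method": "apply_moves", "body": {
  "series": [
    {"jaw":-0.5,"linear":[0.05,-0.003,-0.001],"roll":-0.006},
    {"jaw":-0.5,"linear":[0.12,-0.003,-0.001],"roll":-0.006},
    {"jaw":-0.5,"linear":[0.19,-0.003,-0.001],"roll":-0.006},
    {"jaw":-0.5,"linear":[0.23,-0.003,-0.001],"roll":-0.006},
    {"jaw":-0.5,"linear":[0.248,-0.003,-0.001],"roll":-0.006},
    {"jaw":-0.5,"linear":[0.248,-0.003,-0.001],"roll":-0.006},
    {"jaw":-0.5,"linear":[0.248,-0.003,-0.001],"roll":-0.006},
    {"jaw":1,"linear":[0.248,-0.003,-0.001],"roll":-0.006},
    {"jaw":1,"linear":[0.248,-0.003,-0.001],"roll":-0.006},
    {"jaw":1,"linear":[0.248,-0.003,-0.001],"roll":-0.006},
    {"jaw":1,"linear":[0.248,-0.003,-0.001],"roll":-0.006},
    {"jaw":1,"linear":[0.248,-0.003,-0.001],"roll":-0.006}
  ]
}}

```text
t: 44.55
tool_pos: [0.6144, -0.3404, 0.0431]
orientation: [-2.114, 0.208, 2.123]
force: [-0.6, -0.3, 3.3]
opening: 0.0453
```

```bash
python3 go.py -101.2 .5296 .039 .19 .5296 .039 .054; sed -i 's/\.astype(np.float32)\.mean(2)/[:,:,0].astype(np.float32)/' lids.py; python3 lids.py
```

```text
t 44.55 tcp [ 0.6144 -0.3404  0.0431] jaw -101.22 open 0.0453 F [-0.6 -0.3  3.3] q6 1.19 tilt 0.26
roll -0.0006181971528510152
[-0.244  -0.5926  0.2628]
[-0.0173 -0.5927  0.2617]
wide start (array([0.5518899 , 0.14010502, 0.097     ]), np.int32(446)) now (array([0.55220701, 0.14006438, 0.097     ]), np.int32(450))
slim start (array([0.53083281, 0.04052991, 0.117     ]), np.int32(212)) now (array([0.52128998, 0.04059296, 0.117     ]), np.int32(756))
med start (array([ 0.51225268, -0.0620531 ,  0.107     ]), np.int32(326)) now (array([ 0.50817757, -0.06505199,  0.107     ]), np.int32(917))
```

The wide jar is back within 0.4 mm of its start and standing. Next, the slim jar.

>>> {"method": "apply_moves", "body": {
  "series": [
    {"jaw":1,"linear":[-0.03,0,0],"roll":0},
    {"jaw":1,"linear":[-0.09,0,0],"roll":0},
    {"jaw":1,"linear":[-0.16,0,0],"roll":0},
    {"jaw":1,"linear":[-0.23,-0.02,0.009],"roll":0},
    {"jaw":1,"linear":[-0.245,-0.08,0.035],"roll":0},
    {"jaw":1,"linear":[-0.245,-0.16,0.07],"roll":0},
    {"jaw":1,"linear":[-0.245,-0.24,0.105],"roll":0},
    {"jaw":1,"linear":[-0.245,-0.32,0.14],"roll":0},
    {"jaw":1,"linear":[-0.245,-0.4,0.176],"roll":0},
    {"jaw":1,"linear":[-0.245,-0.48,0.212],"roll":0},
    {"jaw":1,"linear":[-0.245,-0.55,0.243],"roll":0},
    {"jaw":1,"linear":[-0.245,-0.5926,0.262],"roll":0},
    {"jaw":1,"linear":[-0.245,-0.5926,0.262],"roll":0},
    {"jaw":1,"linear":[-0.2,-0.5926,0.262],"roll":0},
    {"jaw":1,"linear":[-0.14,-0.5926,0.262],"roll":0},
    {"jaw":1,"linear":[-0.08,-0.5926,0.262],"roll":0},
    {"jaw":1,"linear":[-0.04,-0.5926,0.262],"roll":0},
    {"jaw":1,"linear":[-0.025,-0.5926,0.262],"roll":0},
    {"jaw":1,"linear":[-0.019,-0.5926,0.262],"roll":0},
    {"jaw":1,"linear":[-0.019,-0.5926,0.262],"roll":0}
  ]
}}

```text
t: 47.1
tool_pos: [0.5302, 0.0387, 0.056]
orientation: [-2.115, 0.208, 2.122]
force: [-1.2, 0.3, -1.7]
opening: 0.0453
```

```bash
python3 go.py -101.2 .5296 .039 .0505 .5296 .039 .19 .5304 -.3267 .19
```

```text
t 47.1 tcp [0.5302 0.0387 0.056 ] jaw -101.23 open 0.0453 F [-1.2  0.3 -1.7] q6 1.74 tilt 0.18
roll -0.001078997268338829
[ 0.0092 -0.0003  0.0011]
[-2.233e-01 -2.000e-04  1.800e-03]
[-0.2235  0.5974 -0.1182]
```

>>> {"method": "apply_moves", "body": {
  "series": [
    {"jaw":1,"linear":[0.005,0,0.001],"roll":0},
    {"jaw":1,"linear":[0.009,0,0.001],"roll":0},
    {"jaw":1,"linear":[0.0095,0,0.001],"roll":0},
    {"jaw":1,"linear":[0.0095,0,0.001],"roll":0},
    {"jaw":-0.5,"linear":[0.0095,0,0.001],"roll":0},
    {"jaw":-0.5,"linear":[0.0095,0,0.001],"roll":0},
    {"jaw":-0.5,"linear":[0.0095,0,0.001],"roll":0},
    {"jaw":-0.5,"linear":[0.0095,0,0.001],"roll":0},
    {"jaw":-0.5,"linear":[-0.03,0,0.001],"roll":0},
    {"jaw":-0.5,"linear":[-0.12,0,0.001],"roll":0},
    {"jaw":-0.6,"linear":[-0.2,0,0.001],"roll":0},
    {"jaw":-0.8,"linear":[-0.223,0.1,-0.02],"roll":0},
    {"jaw":-0.8,"linear":[-0.223,0.2,-0.04],"roll":0},
    {"jaw":-0.8,"linear":[-0.223,0.3,-0.06],"roll":0},
    {"jaw":-0.8,"linear":[-0.223,0.4,-0.08],"roll":0},
    {"jaw":-0.8,"linear":[-0.223,0.5,-0.1],"roll":0},
    {"jaw":-0.8,"linear":[-0.223,0.597,-0.118],"roll":0},
    {"jaw":-0.8,"linear":[-0.223,0.597,-0.118],"roll":0},
    {"jaw":-0.8,"linear":[-0.223,0.597,-0.118],"roll":0}
  ]
}}

```text
t: 49.48
tool_pos: [0.5302, -0.3261, 0.1893]
orientation: [-2.114, 0.208, 2.121]
force: [-1.3, 0.4, 0.2]
opening: 0.0835
```

```bash
python3 go.py -101.2 .5304 -.3267 .0403;python3 lids.py
```

```text
t 49.48 tcp [ 0.5302 -0.3261  0.1893] jaw -101.27 open 0.0835 F [-1.3  0.4  0.2] q6 1.13 tilt 0.21
roll -0.002398839222227404
[ 0.2484  0.001  -0.0015]
wide start (array([0.5518899 , 0.14010502, 0.097     ]), np.int32(446)) now (array([0.55215865, 0.14001906, 0.097     ]), np.int32(449))
slim start (array([0.53083281, 0.04052991, 0.117     ]), np.int32(212)) now (array([0.53157157, 0.04064008, 0.117     ]), np.int32(214))
med start (array([ 0.51225268, -0.0620531 ,  0.107     ]), np.int32(326)) now (array([ 0.508175  , -0.06506323,  0.107     ]), np.int32(917))
```

The slim jar is back within 1 mm. Last, the medium jar.

>>> {"method": "apply_moves", "body": {
  "series": [
    {"jaw":-0.8,"linear":[0.05,0.001,-0.001],"roll":0},
    {"jaw":-0.8,"linear":[0.12,0.001,-0.001],"roll":0},
    {"jaw":-0.8,"linear":[0.19,0.001,-0.001],"roll":0},
    {"jaw":-0.8,"linear":[0.23,0.001,-0.001],"roll":0},
    {"jaw":-0.8,"linear":[0.248,0.001,-0.001],"roll":0},
    {"jaw":-0.8,"linear":[0.248,0.001,-0.001],"roll":0},
    {"jaw":-0.8,"linear":[0.248,0.001,-0.001],"roll":0},
    {"jaw":1,"linear":[0.248,0.001,-0.001],"roll":0},
    {"jaw":1,"linear":[0.248,0.001,-0.001],"roll":0},
    {"jaw":1,"linear":[0.248,0.001,-0.001],"roll":0},
    {"jaw":1,"linear":[0.248,0.001,-0.001],"roll":0},
    {"jaw":1,"linear":[0.248,0.001,-0.001],"roll":0}
  ]
}}

```text
t: 51.02
tool_pos: [0.5305, -0.3264, 0.041]
orientation: [-2.115, 0.208, 2.122]
force: [-0.3, -1.4, 1.5]
opening: 0.0555
```

```bash
python3 go.py -101.2 .5105 -.0632 .19 .5105 -.0632 .0515
```

```text
t 51.02 tcp [ 0.5305 -0.3264  0.041 ] jaw -101.21 open 0.0555 F [-0.3 -1.4  1.5] q6 1.13 tilt 0.17
roll -0.00033803186424184636
[-0.248  -0.4238  0.1188]
[-0.0171 -0.4238  0.1181]
```

>>> {"method": "apply_moves", "body": {
  "series": [
    {"jaw":1,"linear":[-0.03,0,0],"roll":0},
    {"jaw":1,"linear":[-0.09,0,0],"roll":0},
    {"jaw":1,"linear":[-0.16,0,0],"roll":0},
    {"jaw":1,"linear":[-0.23,-0.02,0.006],"roll":0},
    {"jaw":1,"linear":[-0.25,-0.08,0.022],"roll":0},
    {"jaw":1,"linear":[-0.25,-0.15,0.042],"roll":0},
    {"jaw":1,"linear":[-0.25,-0.22,0.062],"roll":0},
    {"jaw":1,"linear":[-0.25,-0.29,0.081],"roll":0},
    {"jaw":1,"linear":[-0.25,-0.36,0.101],"roll":0},
    {"jaw":1,"linear":[-0.25,-0.41,0.115],"roll":0},
    {"jaw":1,"linear":[-0.25,-0.424,0.118],"roll":0},
    {"jaw":1,"linear":[-0.25,-0.424,0.118],"roll":0},
    {"jaw":1,"linear":[-0.2,-0.424,0.118],"roll":0},
    {"jaw":1,"linear":[-0.14,-0.424,0.118],"roll":0},
    {"jaw":1,"linear":[-0.08,-0.424,0.118],"roll":0},
    {"jaw":1,"linear":[-0.04,-0.424,0.118],"roll":0},
    {"jaw":1,"linear":[-0.025,-0.424,0.118],"roll":0},
    {"jaw":1,"linear":[-0.018,-0.424,0.118],"roll":0},
    {"jaw":1,"linear":[-0.018,-0.424,0.118],"roll":0}
  ]
}}

```text
t: 53.4
tool_pos: [0.5113, -0.0636, 0.0529]
orientation: [-2.117, 0.208, 2.12]
force: [0.1, 0.9, -4.0]
opening: 0.0554
```

```bash
python3 go.py -101.2 .5105 -.0632 .0482 .5105 -.0632 .2 .35 -.35 .22
```

```text
t 53.4 tcp [ 0.5113 -0.0636  0.0529] jaw -101.23 open 0.0554 F [ 0.1  0.9 -4. ] q6 1.54 tilt 0.1
roll -0.0011281476950481797
[ 0.0078 -0.0004  0.0014]
[-0.2452 -0.0003  0.0018]
[-0.2781  0.5206  0.1711]
```

>>> {"method": "apply_moves", "body": {
  "series": [
    {"jaw":1,"linear":[0.004,0,0.001],"roll":0},
    {"jaw":1,"linear":[0.008,0,0.001],"roll":0},
    {"jaw":1,"linear":[0.008,0,0.001],"roll":0},
    {"jaw":1,"linear":[0.008,0,0.001],"roll":0},
    {"jaw":-0.8,"linear":[0.008,0,0.001],"roll":0},
    {"jaw":-0.8,"linear":[0.008,0,0.001],"roll":0},
    {"jaw":-0.8,"linear":[0.008,0,0.001],"roll":0},
    {"jaw":-0.8,"linear":[0.008,0,0.001],"roll":0},
    {"jaw":-0.8,"linear":[-0.03,0,0.001],"roll":0},
    {"jaw":-0.8,"linear":[-0.12,0,0.001],"roll":0},
    {"jaw":-0.8,"linear":[-0.2,0,0.001],"roll":0},
    {"jaw":-0.8,"linear":[-0.25,0.06,0.02],"roll":0},
    {"jaw":-0.8,"linear":[-0.278,0.16,0.06],"roll":0},
    {"jaw":-0.8,"linear":[-0.278,0.26,0.09],"roll":0},
    {"jaw":-0.8,"linear":[-0.278,0.36,0.12],"roll":0},
    {"jaw":-0.8,"linear":[-0.278,0.45,0.15],"roll":0},
    {"jaw":-0.8,"linear":[-0.278,0.52,0.17],"roll":0},
    {"jaw":-0.8,"linear":[-0.278,0.52,0.17],"roll":0},
    {"jaw":-0.8,"linear":[-0.278,0.52,0.17],"roll":0}
  ]
}}

```text
t: 55.78
tool_pos: [0.3508, -0.3493, 0.2198]
orientation: [-2.116, 0.208, 2.12]
force: [-0.1, 0.2, -0.1]
opening: 0.0838
```

```bash
python3 lids.py; python3 - <<'E'
from h import *
s0=np.load('side.npy',allow_pickle=True).item()['pixels'].astype(float);t0=np.load('top.npy',allow_pickle=True).item()['pixels'].astype(float)
s2=np.load('s2.npy',allow_pickle=True).item()['pixels'].astype(float);t2=np.load('t2.npy',allow_pickle=True).item()['pixels'].astype(float)
s=shot('side')['pixels'].astype(float);t=shot('top')['pixels'].astype(float)
d=lambda a,b,x,y,w,h:np.abs(a-b)[y:y+h,x:x+w].mean().round(2)
print('noise',d(s,s0,80,290,40,40),d(t,t0,380,60,40,30))
print('slab since release',d(s,s2,160,215,110,110),d(t,t2,165,135,80,70))
print('jars side vs start: wide,slim,med',[d(s,s0,*b) for b in((247,198,34,50),(282,178,24,48),(308,166,26,44))])
print('vials top',[d(t,t0,*b) for b in((264,128,16,18),(352,146,16,18))],'pill',d(t,t0,416,132,18,18))
q=read_state();print(q['t'],q['tool_pos'],q['force'].round(1),q['opening'])
E
```

```text
wide start (array([0.5518899 , 0.14010502, 0.097     ]), np.int32(446)) now (array([0.55234816, 0.13994906, 0.097     ]), np.int32(452))
slim start (array([0.53083281, 0.04052991, 0.117     ]), np.int32(212)) now (array([0.53153616, 0.04045503, 0.117     ]), np.int32(208))
med start (array([ 0.51225268, -0.0620531 ,  0.107     ]), np.int32(326)) now (array([ 0.51303546, -0.0631117 ,  0.107     ]), np.int32(322))
noise 6.99 5.4
slab since release 4.55 2.66
jars side vs start: wide,slim,med [np.float64(9.95), np.float64(12.94), np.float64(5.55)]
vials top [np.float64(4.46), np.float64(4.86)] pill 4.62
55.925 [ 0.35146481 -0.34873237  0.21994204] [-0.1 -0.1  0.3] 0.08378879504005804
```

```bash
python3 -c "
from plant import *
print(close_job())"
```

```text
the job is handed in; nothing more can be done
None
```

I moved all three jars into the side tray, leaned the slab on the photo stand and put the jars back. I handed the job in at about 56 s of the 144 s allowed; no verdict is reported.

**Last checks**
- **Jars:** their lids are within about 0.5 mm (wide), 0.7 mm (slim) and 1.3 mm (medium) of the start in the top view. They looked upright on their full lid outlines, but I checked that by numbers only, since my 16 pictures were used up.
- **Slab:** after release it leaned about 15° with the fossil side outwards, its middle within about 3 mm of the rest's middle. The images show no change since.
- **Vials and pill box:** unchanged within image noise. The arm ended clear of everything.

**What failed or disagreed**
- **First slab grasp:** the fingers closed on nothing. They were about 30 mm higher in the side image than the reported position said. I lowered them further using the image and the second grasp held. After that the slab touched down at the reading expected from the heights.
- **Side camera at 21.7 s:** no gripper appeared in the cropped view, though even with the 30 mm offset the fingers should have been in it. I never found out why.
- **Wide and slim jars, side view:** both still differ from the start image by more than noise. I put this down to the slab missing behind them and did not check it further.

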